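# Top up two spring pusher trays with tea cartons

## Robot

A 6-joint arm with a two-finger parallel gripper is mounted at the origin on the work surface. World frame = base frame: x ahead of the robot, y to its left, z up, the work surface at z = 0. Lengths are in m, angles in rad, forces in N, time in s.
With the tool pointing down it reaches from about 0.325 to 0.775 m from the base axis. Payload 5.5 kg.
Tool frame: the origin (TCP) lies at the very end of the fingers, on their centre line; the grasp point (between the pads) lies 19 mm behind it (ctrl.grip_point_offset is the x of the grasp point in the tool frame, in m); x points along the fingers, z is the direction in which the jaws open and shut, and the axes are right-handed (so a half turn about x gives the same grasp; the last joint's range is limited). The gripper opens to 85 mm and grips with 20 to 120 N. Pads are 22 mm wide; open, the fingers measure 114 mm over their backs; the gripper's body (76 mm by 85 mm) begins 54 mm behind the grasp point. The pads swing forward as they close: fully open they stand 13 mm farther back than shut.
Start: joints at [-1.407, 0.091, 1.231, -0, 1.82, -0.057], TCP at [0.131, -0.585, 0.231] pointing down, gripper open.
Joint ranges: [-2.87, 2.87], [-0.86, 2.18], [0.17, 2.46], [-1.51, 4.65], [0.06, 2.69], [-2.65, 2.65]. Speed limits (rad/s): [2.57, 2.57, 3.01, 3.14, 3.14, 3.14].

## Interface

Orientations are given as a 3x3 rotation matrix whose columns are the frame's x, y, z axes.
In Python, from plant import ctrl gives the robot as it stands. The module is installed in compiled form; this text tells all that it offers.
- The arm moves only by the tool jog_arm, never from a script. Its argument "series" is a list of rows, each a list of 6 numbers: the shift along the tool's x, y, z in mm, then the turn, a rotation vector about the tool's x, y, z in degrees. A call has 1 to 8 rows; each row shifts and turns the commanded pose from where the row before left it, along the tool's axes as they then stand; what a row does not reach is not made up. A row lasts 1/10 s, in which the tool goes at most 50 mm and 8.59 degrees, less where a joint would pass 70% of its speed; a pose out of reach is approached as far as the arm can. A call is refused whole if a number of a shift passes 50 or a number of a turn 8.59, either way. A call with a gripper value outside its range is refused whole. "gripper" is the opening, from 0 (shut) to 1 (fully open), set as the call begins (left out, the last holds). The fingers move at their own pace and stop on an object; the grip force is fixed at half the most. Time passes only in rows, so rows that do not move let the fingers close. It gives the time, the measured TCP pose, the force and the opening at its end, in the units of the state.
- ctrl.get_state(): the state, without advancing time (a new reading comes with each control period).
- ctrl.grab_frame(name): name is "scene" or "top" or "wrist"; returns (picture, depth): 420x560x3 uint8, red, green, blue; 420x560 float32, m along the optical axis (not along the pixel's ray), 0 where there is no reading.
- ctrl.calibration(name): a dict with "fx", "fy", "cx", "cy" (pixels), "dist" ([k1, k2, p1, p2, k3] as OpenCV has them; the pictures are not rectified), "eye" and "rotation" of the camera in the world. Camera axes: x right, y down, z forward; pixel columns grow to the right and rows downward; lengths in m; the calibration is good to about 2 mm. A picture is of the moment at which its call begins: read the wrist's pose just before it. calibration takes no time and is no camera call; for the wrist camera it gives the pose at the moment of the call.
- ctrl.sign_off(): hands the job in, once; it reports no verdict.
The state is a dict: "t": time; "qpos": joint angles; "qvel": joint speeds; "tau": joint torques, N m; "tool_pos": TCP position; "ee_rot": TCP orientation; "contact_force": force on the tool from outside, world axes, zero at the start; "wrist_torque": the same for the moment, N m; "grip_width": opening from 0.0 (shut) to 1.0 (fully open).
Only numpy, scipy, OpenCV 4.12 (cv2) and the standard library are available. Lean on these libraries where they do the work, as an engineer would, in place of code of your own. Each camera call takes 0.05 s, during which the arm holds its last target.

## Task

Top up both tea pusher trays on the counter, one carton at a time: put the loose red carton into the tray of red ones and the green carton into the tray of green ones. Use each carton to push its row back against the spring, just far enough, then slide it down behind the front lips until it stands fully home on the lane floor as the new front carton, and let go. Feel your way gently: there is hardly any play left in the lanes, and no carton may be crushed or tipped over. Leave everything else on the counter where it is.

Things in the scene. Friction and masses are not known exactly. Their poses are not given: they have to be found in the camera images.
- tray_red: Single-lane pusher tray, fixed on the counter, coloured red strip on its front edge, holding red cartons; 170 mm deep (x), 80 mm wide (y). Origin: centre of its underside; +x along the lane from front to back, z up. Lane floor 6 mm above the origin; lane 64 mm wide, centred, between 3 mm grey walls 31 mm high above the floor whose top 8 mm flare outwards by 4 mm as a lead-in. The back wall is as high.
- lips_red (a point): Rough place of the red tray's two clear front lips (at the lane's corners, 13 mm wide, 4 mm thick, 24 mm high above the lane floor, joined by a 6 mm sill), on the lane floor, axes as the tray's. Lips, spring paddle and rear stops are one track that was clipped into the lane by hand and stays put: the lips' inner faces stand at x = 0 here give or take 5 mm, so feel for the row.
- lane_red (a point): Centre of the red tray's lane floor, axes as the tray's. Two loose red cartons stand in the lane; the orange paddle (70 mm high) behind them presses the front one against the lips' inner faces with 5 N, damped 15 N per m/s. Pushing the row back takes 5 to 7 N. Hard rear stops (60 mm high) stand 110.5 mm behind the lips' inner faces: room for three 36 mm cartons and 2.5 mm of play.
- tray_green: Single-lane pusher tray, fixed on the counter, coloured green strip on its front edge, holding green cartons; 170 mm deep (x), 80 mm wide (y). Origin: centre of its underside; +x along the lane from front to back, z up. Lane floor 6 mm above the origin; lane 64 mm wide, centred, between 3 mm grey walls 31 mm high above the floor whose top 8 mm flare outwards by 4 mm as a lead-in. The back wall is as high.
- lips_green (a point): Rough place of the green tray's two clear front lips (at the lane's corners, 13 mm wide, 4 mm thick, 24 mm high above the lane floor, joined by a 6 mm sill), on the lane floor, axes as the tray's. Lips, spring paddle and rear stops are one track that was clipped into the lane by hand and stays put: the lips' inner faces stand at x = 0 here give or take 5 mm, so feel for the row.
- lane_green (a point): Centre of the green tray's lane floor, axes as the tray's. Two loose green cartons stand in the lane; the orange paddle (70 mm high) behind them presses the front one against the lips' inner faces with 5 N, damped 15 N per m/s. Pushing the row back takes 5 to 7 N. Hard rear stops (60 mm high) stand 110.5 mm behind the lips' inner faces: room for three 36 mm cartons and 2.5 mm of play.
- carton_red: Loose red tea carton, rigid, about 120 g, standing in the delivery tray: 36 mm (x) by 60 mm (y) by 95 mm (z). Origin: centre of its underside. Its two 60 mm wide faces are printed alike; it may face either way. In the lane the 60 mm width lies across. Take it from above across the 60 mm, with fingertips no lower than 40 mm above its underside, so that they clear the lane walls.
- carton_green: Loose green tea carton, of the same size and mass as carton_red, beside it in the delivery tray. Under the push of the row a held carton pivots a few mm in the grip, its foot lagging behind; leaning the foot slightly towards the back of the lane makes up for it.
- delivery: Shallow cardboard delivery tray, fixed, 150 mm (x) by 120 mm (y), walls 22 mm high, 3 mm thick. Origin: centre of its underside.
- tin_blue: Blue flat sweet tin 88 x 55 x 22 mm, lying on the counter; leave it. Origin: centre of its underside.
- tin_yellow: Yellow flat sweet tin 88 x 55 x 22 mm, lying on the counter; leave it. Origin: centre of its underside.
- sauce: Orange sauce bottle with yellow cap, 60 mm across, 150 mm high, on the counter; leave it. Origin: centre of its underside.
- phone: Black phone 150 x 72 x 9 mm lying on the counter; leave it. Origin: centre of its underside.
- turner: Cake turner with wooden handle, 260 mm long, lying on the counter; leave it.
- dip_bowl: Small steel bowl 110 mm across, 45 mm high, on the counter; leave it. Origin: centre of its underside.
Not all that is in view belongs to the job. What is shaped like the carton_red but purple or yellow is not meant.

How it is judged:
By the outcome, as a careful person would: the job done as asked, in the order asked, and still so for the second after the job is handed in, with the robot touching nothing.
It also fails if it takes over 67 s, if anything falls off the work surface, if the arm or the gripper's body presses on something with over 40 N, if the wrist force passes 120 N, or if a joint passes its speed limit or range.

## Working session

There is one attempt and no reset: what is moved stays moved. The work goes in short steps, Python scripts to look and compute and a tool call to move; the robot and the scene stay as the last step left them, time stands still between calls to the robot, and variables do not carry over. Pictures are saved under pics/ and viewed, and the job is handed in when it is done.

Besides the shell and the picture viewer there is one more tool, called after ">>>" by a JSON object that holds its "fn" and its "kwargs", one argument or row to a line. jog_arm: Moves the arm, as the interface text tells. Its arguments: {"type":"object","properties":{"series":{"type":"array"},"gripper":{"type":"number"}},"required":["series"]}

```bash
mkdir -p pics; cat > h.py <<'E'
from plant import ctrl
import numpy as np, cv2
def grab(n,name):
    c=ctrl.calibration(n); p,d=ctrl.grab_frame(n)
    cv2.imwrite(f'pics/{name}.png',cv2.cvtColor(p,cv2.COLOR_RGB2BGR)); np.savez(f'pics/{name}.npz',p=p,d=d,**{k:np.array(v) for k,v in c.items()})
    return p,d,c
def load(name): 
    z=np.load(f'pics/{name}.npz'); return z['p'],z['d'],z
def rays(c,uv):
    K=np.array([[c['fx'],0,c['cx']],[0,c['fy'],c['cy']],[0,0,1]],float)
    q=cv2.undistortPoints(np.asarray(uv,float).reshape(-1,1,2),K,np.array(c['dist'],float)).reshape(-1,2)
    return np.c_[q,np.ones(len(q))]@np.array(c['rotation']).T
def plane(c,uv,z):
    r=rays(c,uv); e=np.array(c['eye']); return e+r*((z-e[2])/r[:,2])[:,None]
def depthpts(c,uv,d):
    uv=np.asarray(uv).reshape(-1,2); r=rays(c,uv); return np.array(c['eye'])+r*d[uv[:,1].astype(int),uv[:,0].astype(int)][:,None]
E
python3 - <<'E'
from h import *
for n in ['scene','top']:
    p,d,c=grab(n,n+'0'); print(n,c)
s=ctrl.get_state(); print(s, ctrl.grip_point_offset)
E
```

```text
scene {'fx': 448.8857351371943, 'fy': 448.8857351371943, 'cx': 276.6299368172454, 'cy': 208.66767098482697, 'dist': array([-0.00032627,  0.        ,  0.        ,  0.        ,  0.        ]), 'eye': array([1.05670045, 0.5716691 , 0.88971078]), 'rotation': array([[-0.70708882,  0.52688559, -0.47161104],
       [ 0.70689612,  0.54364663, -0.45248892],
       [ 0.01797986, -0.65332987, -0.75685983]])}
top {'fx': 405.22716823911134, 'fy': 405.22716823911134, 'cx': 277.2200446745435, 'cy': 209.28034850653924, 'dist': array([-0.05925625,  0.        ,  0.        ,  0.        ,  0.        ]), 'eye': array([0.38977359, 0.06498088, 1.0972411 ]), 'rotation': array([[ 0.0091659 , -0.9955312 ,  0.09398731],
       [-0.99987817, -0.0103122 , -0.0117179 ],
       [ 0.01263476, -0.09386845, -0.99550443]])}
{'t': 0.1, 'qpos': array([-1.40671261e+00,  9.17878133e-02,  1.23181790e+00,  6.66123794e-06,
        1.81982899e+00, -5.66372074e-02]), 'qvel': array([ 4.85210106e-04, -8.84775175e-04, -3.18605970e-03,  6.68900883e-04,
        1.77741286e-04, -5.76962023e-05]), 'tau': array([ 2.95313024e-03, -4.60215926e+01, -4.19219720e+01, -6.13721340e-05,
        1.05688194e-02,  2.12213786e-05]), 'tool_pos': array([ 0.13135163, -0.58516132,  0.23023181]), 'ee_rot': array([[-2.94526189e-04,  9.75739527e-01,  2.18934438e-01],
       [ 1.81835849e-03,  2.18934608e-01, -9.75737839e-01],
       [-9.99998303e-01,  1.10720949e-04, -1.83872623e-03]]), 'contact_force': array([-0.41980967,  0.10247402, -0.13725546]), 'wrist_torque': array([-0.01577535,  0.00622514,  0.01564603]), 'grip_width': 1.00138447831519} -0.0187
```

View pics/scene0.png

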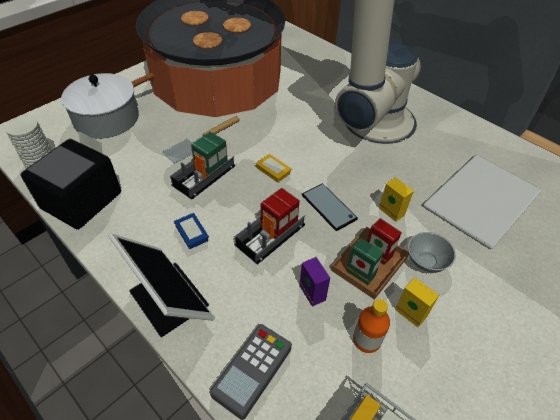

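View pics/top0.png

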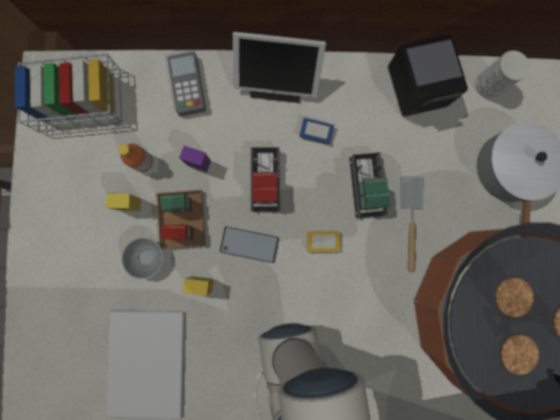

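The two trays have their cartons at the robot-side end: red at about (265,187) and green at about (375,192) in top. The delivery tray is at (181,219), with green at (174,202) and red at (175,232). I'll enlarge both areas.

```bash
python3 - <<'E'
from h import *
p,d,c=load('top0')
b=cv2.cvtColor(p,cv2.COLOR_RGB2BGR)
a=cv2.resize(b[140:225,235:400],None,fx=4.8,fy=4.8,interpolation=cv2.INTER_CUBIC)
cv2.imwrite('pics/c1.png',cv2.convertScaleAbs(a,alpha=1.6))
a=cv2.resize(b[180:260,145:225],None,fx=7,fy=7,interpolation=cv2.INTER_CUBIC)
cv2.imwrite('pics/c2.png',cv2.convertScaleAbs(a,alpha=1.6))
p,d,c=load('scene0')
b=cv2.cvtColor(p,cv2.COLOR_RGB2BGR)
a=cv2.resize(b[125:300,165:420],None,fx=3.1,fy=3.1,interpolation=cv2.INTER_CUBIC)
cv2.imwrite('pics/c3.png',a)
E
```

```text
(no output)
```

View pics/c1.png

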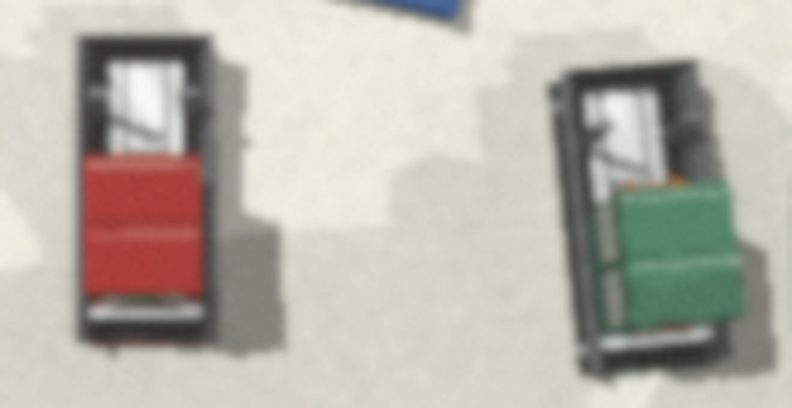

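View pics/c2.png

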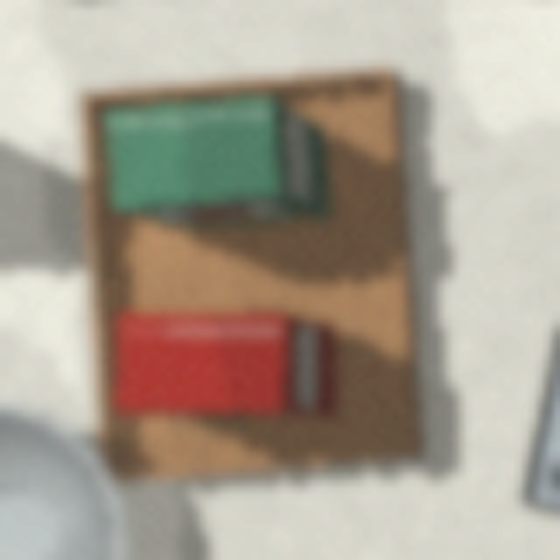

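View pics/c3.png

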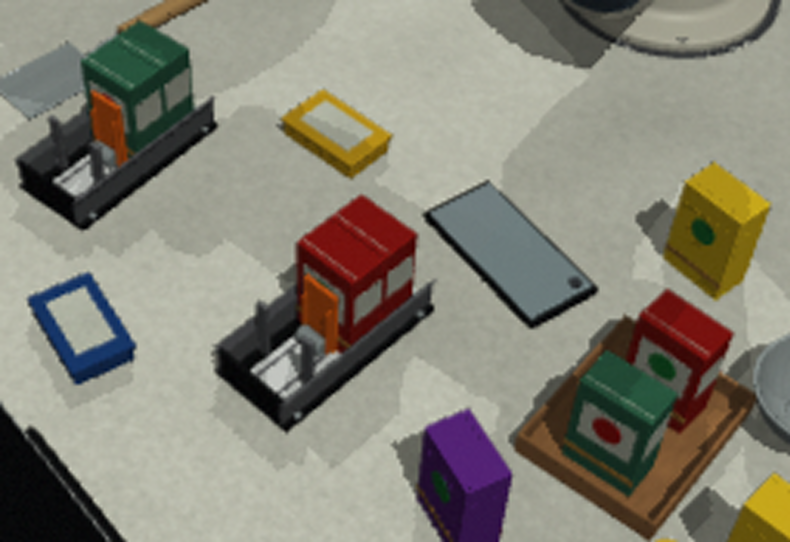

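```bash
cat >> h.py <<'E'
def masks(p):
    h=cv2.cvtColor(p,cv2.COLOR_RGB2HSV).astype(int)
    return {'red':(((h[...,0]<6)|(h[...,0]>172))&(h[...,1]>140)&(h[...,2]>40)),'green':((h[...,0]>60)&(h[...,0]<95)&(h[...,1]>70)&(h[...,2]>30))}
def topfaces(p,d,c,zlo=0.085,zhi=0.115):
    vv,uu=np.mgrid[:420,:560]; uv=np.c_[uu.ravel(),vv.ravel()]
    P=depthpts(c,uv,d).reshape(420,560,3); out=[]
    for k,m in masks(p).items():
        m=(m&(P[...,2]>zlo)&(P[...,2]<zhi)).astype(np.uint8)
        n,l,st,_=cv2.connectedComponentsWithStats(m)
        for i in range(1,n):
            if st[i,4]<60: continue
            q=P[l==i]; z=np.median(q[:,2])
            cn=max(cv2.findContours((l==i).astype(np.uint8),cv2.RETR_EXTERNAL,cv2.CHAIN_APPROX_NONE)[0],key=len).reshape(-1,2)
            w=plane(c,cn,z)[:,:2]
            r=cv2.minAreaRect((w*1000).astype(np.float32))
            out.append((k,st[i].tolist(),z,r)); print(k,st[i].tolist(),'z %.4f'%z,'c',np.round(r[0],1),'size',np.round(r[1],1),'ang %.1f'%r[2])
    return out
E
python3 - <<'E'
from h import *
for n in ['top0','scene0']:
    p,d,c=load(n); print(n); topfaces(p,d,c)
E
```

```text
top0
red [253, 175, 24, 26, 591] z 0.1008 c [537.9  85.4] size [62.7 57.2] ang 0.6
red [161, 225, 25, 14, 304] z 0.0974 c [426.5 309.7] size [32.1 59.6] ang 0.7
green [364, 181, 25, 27, 543] z 0.1013 c [ 526.  -192.6] size [63.3 58.3] ang 6.6
green [161, 195, 24, 15, 262] z 0.0973 c [499.5 313.2] size [30.7 57.5] ang 6.9
scene0
red [261, 188, 38, 33, 690] z 0.1001 c [548.7  93.3] size [80.3 66.7] ang 1.2
red [371, 219, 30, 26, 399] z 0.0971 c [434.6 314.6] size [44.7 60.8] ang 0.8
green [191, 132, 35, 27, 530] z 0.1002 c [ 536.3 -184. ] size [81.5 72.9] ang 6.4
green [352, 238, 32, 27, 450] z 0.0969 c [508.4 319.4] size [45.1 61.2] ang 6.0
```

```bash
cat >> h.py <<'E'
from scipy.spatial.transform import Rotation as Ro
def down(az,tilt=0):
    # tool down, z at azimuth az(deg); then tilt
    a=np.radians(az); z=np.array([np.cos(a),np.sin(a),0]); x=np.array([0,0,-1.]); return np.c_[x,np.cross(z,x),z]
def plan(P0,R0,wps,dec=0):
    # wps: list of (pos, R, nrows); prints rows
    P=np.array(P0,float); R=np.array(R0,float)
    for pos,Rt,n in wps:
        for i in range(n):
            k=n-i
            s=R.T@(np.array(pos)-P)/k*1000; w=np.degrees(Ro.from_matrix(R.T@Rt).as_rotvec())/k
            s=np.round(s,dec); w=np.round(w,1)
            print([float(v) for v in np.r_[s,w]]); P=P+R@s/1000; R=R@Ro.from_rotvec(np.radians(w)).as_matrix()
        print('->',np.round(P,4))
E
python3 - <<'E'
from h import *
s=ctrl.get_state(); c=ctrl.calibration('wrist'); R=s['ee_rot']
print(R.T@(c['eye']-s['tool_pos']), R.T@c['rotation'],c['fx'])
plan(s['tool_pos'],R,[([.36,-.42,.28],down(-28),8),([.44,-.13,.28],down(30),8),([.47,0.085,.30],down(72),6),([.46,.25,.30],down(90),4)])
E
```

```text
[-0.14266212  0.06539603  0.00063119] [[ 7.96486694e-04 -2.59657049e-01  9.65700566e-01]
 [-6.90935607e-04 -9.65700784e-01 -2.59656538e-01]
 [ 9.99999444e-01 -4.60423929e-04 -9.48574126e-04]] 306.5465916955557
[-6.0, 32.0, -14.0, -6.2, -0.0, -0.0]
[-6.0, 34.0, -10.0, -6.2, -0.0, -0.0]
[-6.0, 35.0, -7.0, -6.2, -0.0, -0.0]
[-6.0, 35.0, -3.0, -6.2, -0.0, -0.0]
[-6.0, 35.0, 1.0, -6.1, -0.0, -0.0]
[-7.0, 35.0, 5.0, -6.2, -0.0, -0.0]
[-6.0, 34.0, 8.0, -6.1, -0.0, -0.0]
[-7.0, 33.0, 13.0, -6.2, -0.1, -0.1]
-> [ 0.3602 -0.4205  0.2805]
[0.0, 37.0, -8.0, -7.2, 0.0, 0.0]
[0.0, 37.0, -4.0, -7.3, 0.0, 0.0]
[0.0, 38.0, 1.0, -7.2, 0.0, 0.0]
[0.0, 37.0, 6.0, -7.3, 0.0, 0.0]
[0.0, 36.0, 11.0, -7.2, 0.0, 0.0]
[0.0, 35.0, 15.0, -7.3, 0.0, 0.0]
[0.0, 32.0, 19.0, -7.2, 0.0, 0.0]
[0.0, 29.0, 24.0, -7.3, 0.0, 0.0]
-> [ 0.4404 -0.1303  0.2803]
[-3.0, 29.0, 22.0, -7.0, -0.0, 0.0]
[-3.0, 26.0, 26.0, -7.0, -0.0, 0.0]
[-3.0, 22.0, 28.0, -7.0, -0.0, 0.0]
[-4.0, 19.0, 31.0, -7.0, -0.0, 0.0]
[-3.0, 14.0, 33.0, -7.0, -0.0, 0.0]
[-4.0, 11.0, 35.0, -7.0, -0.0, 0.0]
-> [0.47   0.0854 0.3002]
[0.0, 15.0, 38.0, -4.5, -0.0, 0.0]
[0.0, 12.0, 40.0, -4.5, -0.0, 0.0]
[0.0, 9.0, 40.0, -4.5, -0.0, 0.0]
[0.0, 6.0, 41.0, -4.5, -0.0, 0.0]
-> [0.4596 0.2501 0.3001]
```

>>> {"fn": "jog_arm", "kwargs": {
  "series": [
    [-6,32,-14,-6.2,0,0],
    [-6,34,-10,-6.2,0,0],
    [-6,35,-7,-6.2,0,0],
    [-6,35,-3,-6.2,0,0],
    [-6,35,1,-6.1,0,0],
    [-7,35,5,-6.2,0,0],
    [-6,34,8,-6.1,0,0],
    [-7,33,13,-6.2,0,0]
  ],
  "gripper": 1
}}

```text
t: 0.9
tool_pos: [0.361, -0.4195, 0.281]
ee_rot: [[-0.001, 0.465, 0.885], [0.001, 0.885, -0.465], [-1.0, 0.0, -0.001]]
contact_force: [0.5, -0.4, 1.0]
grip_width: 1.006
```

>>> {"fn": "jog_arm", "kwargs": {
  "series": [
    [0,37,-8,-7.2,0,0],
    [0,37,-4,-7.3,0,0],
    [0,38,1,-7.2,0,0],
    [0,37,6,-7.3,0,0],
    [0,36,11,-7.2,0,0],
    [0,35,15,-7.3,0,0],
    [0,32,19,-7.2,0,0],
    [0,29,24,-7.3,0,0]
  ]
}}

```text
t: 1.7
tool_pos: [0.4404, -0.1289, 0.281]
ee_rot: [[-0.0, -0.505, 0.863], [0.0, 0.863, 0.505], [-1.0, 0.0, -0.0]]
contact_force: [0.9, 0.3, -0.4]
grip_width: 1.002
```

>>> {"fn": "jog_arm", "kwargs": {
  "series": [
    [-3,29,22,-7,0,0],
    [-3,26,26,-7,0,0],
    [-3,22,28,-7,0,0],
    [-4,19,31,-7,0,0],
    [-3,14,33,-7,0,0],
    [-4,11,35,-7,0,0]
  ]
}}

```text
t: 2.3
tool_pos: [0.4698, 0.0867, 0.3009]
ee_rot: [[-0.001, -0.953, 0.303], [-0.0, 0.303, 0.953], [-1.0, 0.001, -0.0]]
contact_force: [0.9, 0.2, -0.0]
grip_width: 0.998
```

>>> {"fn": "jog_arm", "kwargs": {
  "series": [
    [0,15,38,-4.5,0,0],
    [0,12,40,-4.5,0,0],
    [0,9,40,-4.5,0,0],
    [0,6,41,-4.5,0,0],
    [0,0,0,0,0,0]
  ]
}}

```text
t: 2.8
tool_pos: [0.4584, 0.2541, 0.2998]
ee_rot: [[-0.003, -1.0, -0.009], [0.001, -0.009, 1.0], [-1.0, 0.003, 0.001]]
contact_force: [-0.6, -0.9, -0.4]
grip_width: 1.003
```

```bash
python3 - <<'E'
from h import *
p,d,c=grab('wrist','w1'); topfaces(p,d,c)
s=ctrl.get_state();print(s['t'],s['tool_pos'],s['contact_force'])
print(s['ee_rot'])
E
```

```text
red [297, 144, 55, 33, 1665] z 0.0980 c [426.  311.3] size [35.3 60.5] ang 0.4
red [105, 224, 59, 56, 2503] z 0.1008 c [536.2  91.3] size [70.5 65. ] ang 0.9
green [299, 208, 52, 33, 1361] z 0.0980 c [499.7 316.2] size [38.3 59.4] ang 5.1
2.85 [0.45883986 0.25198995 0.3001599 ] [-0.00951044 -0.04151274  0.59108184]
[[-1.94596178e-03 -9.99985729e-01 -4.97538396e-03]
 [-6.45747085e-04 -4.97413576e-03  9.99987420e-01]
 [-9.99997898e-01  1.94915014e-03 -6.36058391e-04]]
```

View pics/w1.png

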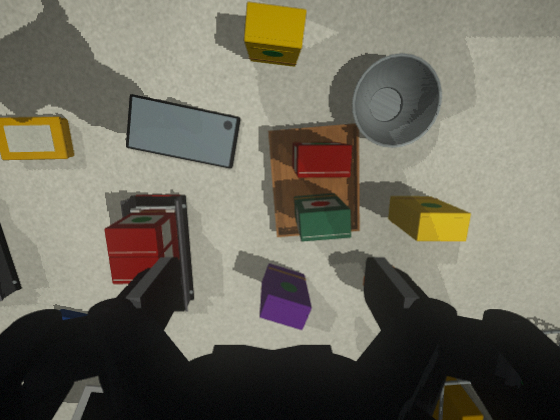

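Inside the brown delivery tray (centre at about (315,185) in the wrist view) are a red carton at (323,160) and a green one at (323,220). Those are the two meant. The purple one (285,295) and the yellow ones (275,35 and 430,218) are look-alikes standing loose on the counter. The enlarged crops above confirm this. Next I go to the red carton.

>>> {"fn": "jog_arm", "kwargs": {
  "series": [
    [40,8,14.5,-0.3,0,0],
    [40,8,14.5,0,0,0],
    [40,8.5,14.5,0,0,0],
    [32,8,14.5,0,0,0],
    [0,0,0,0,0,0]
  ]
}}

```text
t: 3.35
tool_pos: [0.4239, 0.3066, 0.1431]
ee_rot: [[-0.009, -1.0, -0.006], [-0.005, -0.006, 1.0], [-1.0, 0.009, -0.005]]
contact_force: [-0.3, -0.5, -0.5]
grip_width: 0.999
```

```bash
python3 - <<'E'
from h import *
p,d,c=grab('wrist','w2'); topfaces(p,d,c)
s=ctrl.get_state();print(s['t'],s['tool_pos'],s['contact_force'])
E
```

```text
red [235, 207, 93, 57, 4918] z 0.0979 c [424.9 311.4] size [38.3 59. ] ang 0.4
green [244, 303, 85, 47, 3287] z 0.0980 c [492.4 315.9] size [35.1 58.7] ang 6.1
3.4 [0.42557472 0.30651532 0.14672728] [ 0.1280788  -0.26287942  0.61389906]
```

View pics/w2.png

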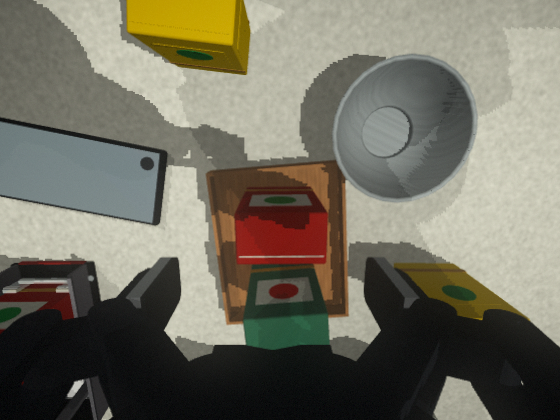

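>>> {"fn": "jog_arm", "kwargs": {
  "series": [
    [15,0,2,0,0,0],
    [20,0,2,0,0,0],
    [20,0,0.5,0,0,0],
    [20,0,0,0,0,0],
    [15,0,0,0,0,0],
    [8,0,0,0,0,0],
    [2,0,0,0,0,0],
    [0,0,0,0,0,0]
  ]
}}

```text
t: 4.2
tool_pos: [0.4272, 0.3123, 0.05]
ee_rot: [[0.001, -1.0, -0.006], [0.001, -0.006, 1.0], [-1.0, -0.001, 0.001]]
contact_force: [0.1, -0.3, 0.1]
grip_width: 0.999
```

>>> {"fn": "jog_arm", "kwargs": {
  "series": [
    [3,0,-0.5,0,0,0],
    [0,0,0,0,0,0]
  ]
}}

```text
t: 4.4
tool_pos: [0.427, 0.3119, 0.0468]
ee_rot: [[0.001, -1.0, -0.006], [0.0, -0.006, 1.0], [-1.0, -0.001, 0.0]]
contact_force: [-0.3, -0.6, -0.6]
grip_width: 0.997
```

>>> {"fn": "jog_arm", "kwargs": {
  "series": [
    [0,0,0,0,0,0],
    [0,0,0,0,0,0],
    [0,0,0,0,0,0],
    [0,0,0,0,0,0],
    [0,0,0,0,0,0],
    [0,0,0,0,0,0]
  ],
  "gripper": 0.5
}}

```text
t: 5.0
tool_pos: [0.427, 0.312, 0.0469]
ee_rot: [[0.001, -1.0, -0.006], [0.001, -0.006, 1.0], [-1.0, -0.001, 0.001]]
contact_force: [1.2, 0.8, 4.4]
grip_width: 0.696
```

>>> {"fn": "jog_arm", "kwargs": {
  "series": [
    [-5,0,0,0,0,0],
    [-15,0,0,0,0,0],
    [-25,0,0,0,0,0],
    [-30,0,0,0,0,0],
    [-30,5,-20,0,0,0],
    [-20,5,-40,0,0,0],
    [-10,0,-40,0,0,0],
    [0,0,-15,0,0,0]
  ],
  "gripper": 0
}}

```text
t: 5.8
tool_pos: [0.418, 0.1944, 0.1847]
ee_rot: [[0.004, -1.0, -0.004], [0.0, -0.004, 1.0], [-1.0, -0.004, 0.0]]
contact_force: [0.4, 1.2, -1.4]
grip_width: 0.697
```

>>> {"fn": "jog_arm", "kwargs": {
  "series": [
    [0,0,0,0,0,0],
    [0,0,0,0,0,0]
  ]
}}

```text
t: 6.0
tool_pos: [0.4174, 0.1968, 0.1817]
ee_rot: [[0.0, -1.0, -0.005], [0.001, -0.005, 1.0], [-1.0, -0.0, 0.001]]
contact_force: [0.7, 0.2, -2.0]
grip_width: 0.695
```

```bash
python3 - <<'E'
from h import *
p,d,c=grab('wrist','w3'); topfaces(p,d,c)
s=ctrl.get_state();print(s['t'],s['tool_pos'],s['contact_force'])
b=cv2.cvtColor(p,cv2.COLOR_RGB2BGR)
E
```

```text
red [115, 357, 36, 29, 715] z 0.1010 c [557.1  74.3] size [28.2 31.3] ang 1.9
red [117, 387, 34, 4, 107] z 0.1009 c [575.6  74.2] size [29.3  3.2] ang 89.8
green [398, 286, 54, 19, 557] z 0.0958 c [485.2 323.2] size [16.7 44.5] ang 0.4
6.05 [0.41726711 0.1971627  0.18130393] [-0.06948534  1.25259569 -1.78944164]
```

View pics/w3.png

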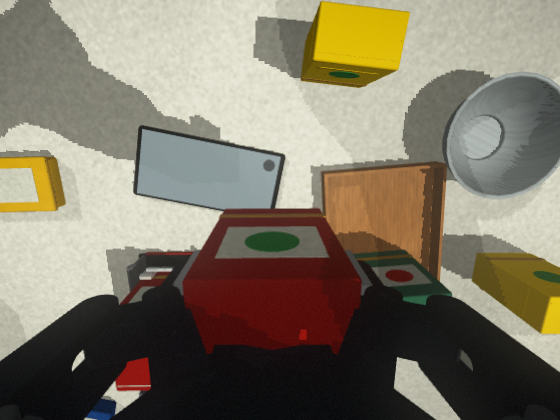

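```bash
python3 - <<'E'
from h import *
p,d,c=load('w1'); b=cv2.cvtColor(p,cv2.COLOR_RGB2BGR)
cv2.imwrite('pics/c4.png',cv2.convertScaleAbs(cv2.resize(b[180:320,90:210],None,fx=4,fy=4,interpolation=cv2.INTER_CUBIC),alpha=1.3))
p,d,c=load('w3'); b=cv2.cvtColor(p,cv2.COLOR_RGB2BGR)
cv2.imwrite('pics/c5.png',cv2.convertScaleAbs(cv2.resize(b[240:310,100:200],None,fx=7,fy=7,interpolation=cv2.INTER_CUBIC),alpha=1.3))
E
```

```text
(no output)
```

View pics/c4.png

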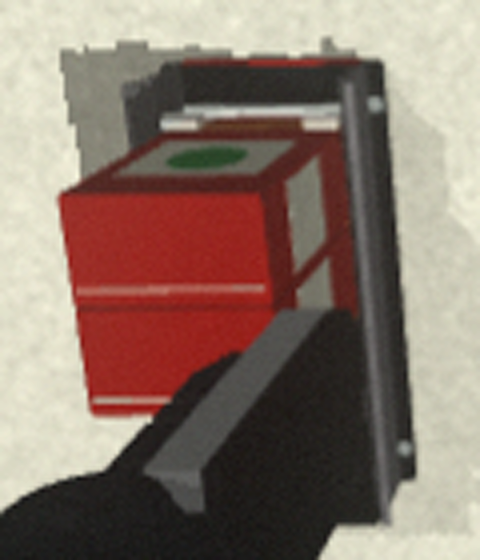

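View pics/c5.png

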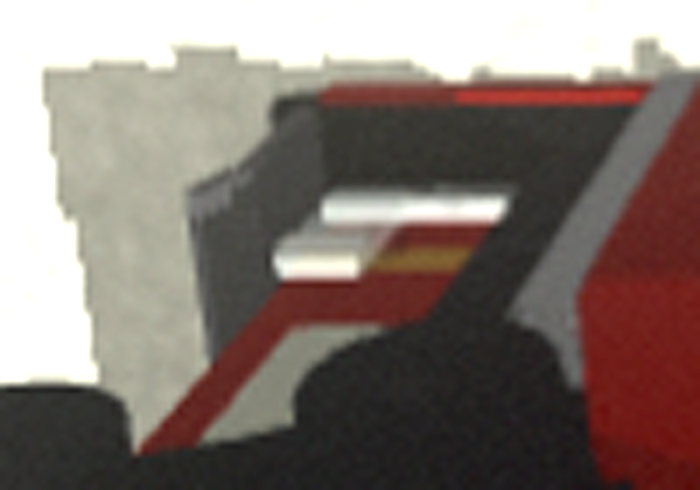

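```bash
python3 - <<'E'
from h import *
p,d,c=load('w1')
uv=np.array([[385,62],[413,475],[186,62]])/4+[90,180]
print(plane(c,uv-.5,.006)[:,:2]*1000)
print('rim',plane(c,np.array([[348,82],[387,520]])/4+[89.5,179.5],.037)[:,:2]*1000)
print('lips top',plane(c,np.array([[162,125],[338,125]])/4+[89.5,179.5],.030)[:,:2]*1000)
p,d,c=load('top0')
uv=np.array([[78,340],[212,340],[78,38],[212,38],[83,158],[200,158],[85,293],[203,293]])/4.8+[234.5,139.5]
print('top z.006/.037'); print(plane(c,uv[:4],.006)[:,:2]*1000,'\n',plane(c,uv[:4],.037)[:,:2]*1000); print(plane(c,uv[4:],.101)[:,:2]*1000)
E
```

```text
[[486.46775727 128.96989079]
 [654.31126999 129.37557303]
 [487.04085105  57.02892152]]
rim [[486.83868325 124.80740053]
 [654.5990263  127.36930659]]
lips top [[504.27945583  57.11969557]
 [503.82516999 118.02190634]]
top z.006/.037
[[489.19988585 123.65647329]
 [489.97975047  48.19730479]
 [662.72256925 126.41157639]
 [663.62458132  49.72539825]] 
 [[486.3753817  121.9896157 ]
 [487.13309191  48.67409283]
 [654.9686291  124.66645178]
 [655.84501679  50.15877618]]
[[575.39652735 117.43750796]
 [576.07473531  56.72534406]
 [504.8979535  115.31633584]
 [505.53961659  54.51352069]]
```

>>> {"fn": "jog_arm", "kwargs": {
  "series": [
    [-5,-10,-15,0,0,0],
    [-5,-20,-25,0,0,0],
    [-5,-25,-30,0,0,0],
    [-4,-23,-25,0,0,0],
    [0,-15,-14,-0.5,0,0],
    [0,0,0,0,0,0],
    [0,0,0,0,0,0]
  ]
}}

```text
t: 6.75
tool_pos: [0.511, 0.0891, 0.1994]
ee_rot: [[-0.002, -1.0, -0.015], [0.0, -0.015, 1.0], [-1.0, 0.002, 0.0]]
contact_force: [0.1, 0.6, -1.1]
grip_width: 0.692
```

```bash
python3 - <<'E'
from h import *
p,d,c=grab('wrist','w4')
s=ctrl.get_state();print(s['t'],s['tool_pos'],s['contact_force']); print(s['ee_rot'])
b=cv2.cvtColor(p,cv2.COLOR_RGB2BGR)
cv2.imwrite('pics/c6.png',cv2.convertScaleAbs(cv2.resize(b[100:300,160:400],None,fx=3.3,fy=3,interpolation=cv2.INTER_CUBIC),alpha=1.3))
E
```

```text
6.8 [0.51071996 0.08938285 0.19969662] [-0.59256497  1.10782789 -1.31081366]
[[-1.60035330e-03 -9.99872258e-01 -1.59030365e-02]
 [ 3.76434999e-04 -1.59036581e-02  9.99873458e-01]
 [-9.99998649e-01  1.59416433e-03  4.01838384e-04]]
```

View pics/w4.png

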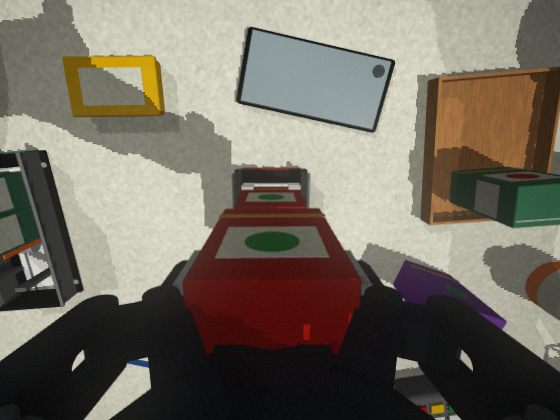

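View pics/c6.png

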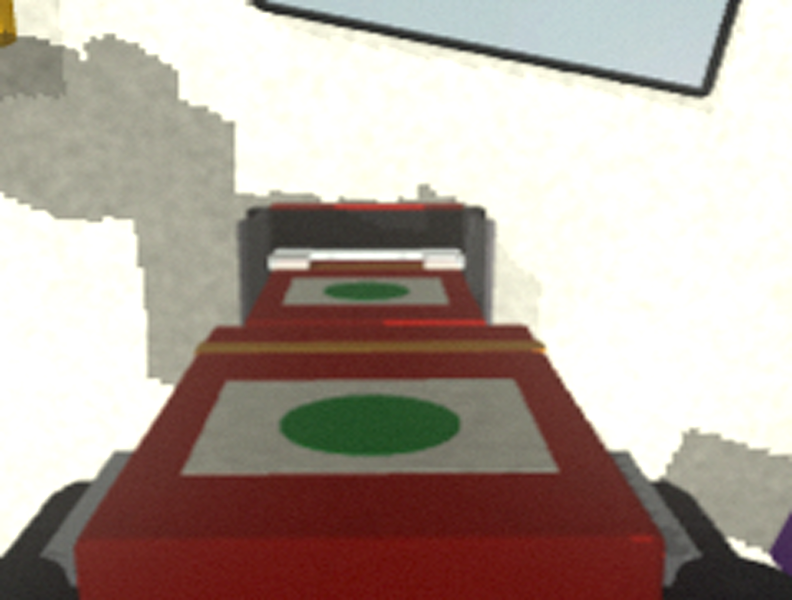

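```bash
python3 - <<'E'
from h import *
p,d,c=load('w4')
f=lambda a,z:print(np.round(plane(c,np.array(a)/[3.3,3]+[159.5,99.5],z)[:,:2]*1000,1), np.round(plane(c,np.array(a)/[3.3,3]+[159.5,99.5],z)[:,:2].mean(0)*1000,1))
f([[213,328],[528,328]],.1558)
f([[268,252],[465,252]],.030)
f([[268,268],[465,268]],.030)
f([[240,208],[492,208]],.006)
f([[240,225],[492,225]],.037)
f([[240,318],[495,318]],.037)
f([[247,324],[485,324]],.101)
E
```

```text
[[494.3  58.2]
 [493.5 118.2]] [493.9  88.2]
[[500.2  56.4]
 [499.3 117.9]] [499.7  87.1]
[[505.7  56.4]
 [504.9 118.1]] [505.3  87.2]
[[488.3  45. ]
 [487.1 128.5]] [487.7  86.7]
[[490.   48.8]
 [488.9 125. ]] [489.4  86.9]
[[521.9  48.1]
 [520.7 127.4]] [521.3  87.8]
[[507.5  58.1]
 [506.7 116.6]] [507.1  87.3]
```

>>> {"fn": "jog_arm", "kwargs": {
  "series": [
    [0,15,-0.5,0,0,0],
    [0,18,-0.5,0,0,0],
    [20,0,0,0,0,-1],
    [30,0,0,0,0,-1],
    [30,0,0,0,0,0],
    [22,0,0,0,0,0],
    [12,0,0,0,0,0],
    [4,0,0,0,0,0]
  ]
}}

```text
t: 7.6
tool_pos: [0.48, 0.0876, 0.081]
ee_rot: [[0.033, -0.999, -0.016], [0.0, -0.016, 1.0], [-0.999, -0.033, -0.0]]
contact_force: [-0.1, -0.1, -1.5]
grip_width: 0.694
```

>>> {"fn": "jog_arm", "kwargs": {
  "series": [
    [0,0,0,0,0,0],
    [0,0,0,0,0,0]
  ]
}}

```text
t: 7.8
tool_pos: [0.4817, 0.0872, 0.0839]
ee_rot: [[0.037, -0.999, -0.015], [0.001, -0.015, 1.0], [-0.999, -0.037, 0.0]]
contact_force: [0.2, -0.3, -0.9]
grip_width: 0.695
```

```bash
python3 - <<'E'
from h import *
p,d,c=grab('wrist','w5');grab('scene','s5')
s=ctrl.get_state();print(s['t'],s['tool_pos'],s['contact_force']); print(s['ee_rot'])
E
```

```text
7.9 [0.48179765 0.08701201 0.08385869] [ 0.19577057 -0.39482515 -1.25203126]
[[ 3.72586773e-02 -9.99193720e-01 -1.49566658e-02]
 [ 7.96625373e-04 -1.49373549e-02  9.99888114e-01]
 [-9.99305337e-01 -3.72664234e-02  2.39436984e-04]]
```

View pics/w5.png

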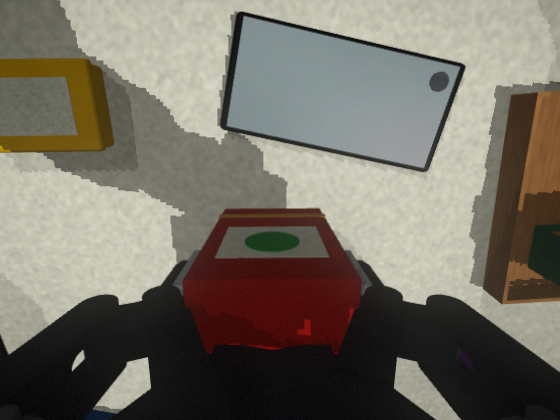

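View pics/s5.png

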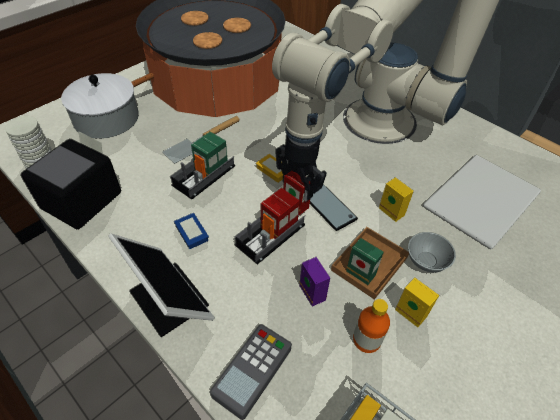

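>>> {"fn": "jog_arm", "kwargs": {
  "series": [
    [4,1,1,0,0,0],
    [0,0,0,0,0,0]
  ]
}}

```text
t: 8.1
tool_pos: [0.48, 0.0879, 0.0781]
ee_rot: [[0.035, -0.999, -0.015], [0.001, -0.015, 1.0], [-0.999, -0.035, 0.0]]
contact_force: [0.1, 0.1, -1.9]
grip_width: 0.698
```

>>> {"fn": "jog_arm", "kwargs": {
  "series": [
    [0,-1,0,0,0,0],
    [0,-1,0,0,0,0]
  ]
}}

```text
t: 8.3
tool_pos: [0.4823, 0.0878, 0.0784]
ee_rot: [[0.035, -0.999, -0.015], [0.001, -0.015, 1.0], [-0.999, -0.035, 0.0]]
contact_force: [-0.3, -0.7, -1.0]
grip_width: 0.696
```

>>> {"fn": "jog_arm", "kwargs": {
  "series": [
    [0,-1,0,0,0,0],
    [0,0,0,0,0,0]
  ]
}}

```text
t: 8.5
tool_pos: [0.4833, 0.0878, 0.0784]
ee_rot: [[0.035, -0.999, -0.015], [0.001, -0.015, 1.0], [-0.999, -0.035, -0.0]]
contact_force: [0.5, -0.3, -2.2]
grip_width: 0.696
```

>>> {"fn": "jog_arm", "kwargs": {
  "series": [
    [0,-1,0,0,0,0],
    [0,0,0,0,0,0]
  ]
}}

```text
t: 8.7
tool_pos: [0.4842, 0.0879, 0.0784]
ee_rot: [[0.035, -0.999, -0.015], [0.0, -0.015, 1.0], [-0.999, -0.035, -0.0]]
contact_force: [-0.0, -0.4, -0.3]
grip_width: 0.697
```

>>> {"fn": "jog_arm", "kwargs": {
  "series": [
    [0,-1,0,0,0,0],
    [0,0,0,0,0,0]
  ]
}}

```text
t: 8.9
tool_pos: [0.4852, 0.0879, 0.0785]
ee_rot: [[0.035, -0.999, -0.015], [0.001, -0.015, 1.0], [-0.999, -0.035, 0.0]]
contact_force: [-0.2, 0.3, -1.1]
grip_width: 0.695
```

>>> {"fn": "jog_arm", "kwargs": {
  "series": [
    [0,-1,0,0,0,0],
    [0,0,0,0,0,0]
  ]
}}

```text
t: 9.1
tool_pos: [0.4862, 0.0879, 0.0785]
ee_rot: [[0.035, -0.999, -0.015], [0.001, -0.015, 1.0], [-0.999, -0.035, 0.0]]
contact_force: [0.1, -0.5, -0.8]
grip_width: 0.696
```

>>> {"fn": "jog_arm", "kwargs": {
  "series": [
    [0,-1,0,0,0,0],
    [0,0,0,0,0,0]
  ]
}}

```text
t: 9.3
tool_pos: [0.4866, 0.0879, 0.0784]
ee_rot: [[0.033, -0.999, -0.015], [0.0, -0.015, 1.0], [-0.999, -0.033, -0.0]]
contact_force: [-3.3, -0.1, 0.3]
grip_width: 0.694
```

>>> {"fn": "jog_arm", "kwargs": {
  "series": [
    [0,-1,0,0,0,0],
    [0,0,0,0,0,0]
  ]
}}

```text
t: 9.5
tool_pos: [0.4871, 0.0879, 0.0784]
ee_rot: [[0.032, -0.999, -0.015], [0.0, -0.015, 1.0], [-0.999, -0.032, -0.0]]
contact_force: [-6.0, -0.9, 0.4]
grip_width: 0.696
```

>>> {"fn": "jog_arm", "kwargs": {
  "series": [
    [0,-1,0,0,0,0],
    [0,0,0,0,0,0]
  ]
}}

```text
t: 9.7
tool_pos: [0.4879, 0.0878, 0.0783]
ee_rot: [[0.031, -0.999, -0.015], [0.0, -0.015, 1.0], [-1.0, -0.031, -0.0]]
contact_force: [-6.5, -0.8, 1.8]
grip_width: 0.696
```

>>> {"fn": "jog_arm", "kwargs": {
  "series": [
    [0.1,-3,0,0,0,0],
    [0.1,-3,0,0,0,0],
    [0.1,-3,0,0,0,0],
    [0.1,-3,0,0,0,0],
    [0.1,-3,0,0,0,0],
    [0.1,-3,0,0,0,0],
    [0.1,-3,0,0,0,0],
    [0.1,-3,0,0,0,0]
  ]
}}

```text
t: 10.5
tool_pos: [0.5116, 0.0882, 0.0782]
ee_rot: [[0.03, -0.999, -0.015], [0.0, -0.015, 1.0], [-1.0, -0.03, -0.0]]
contact_force: [-8.4, -0.2, 3.6]
grip_width: 0.694
```

>>> {"fn": "jog_arm", "kwargs": {
  "series": [
    [0.1,-3,0,0,0,0],
    [0.1,-3,0,0,0,0],
    [0.1,-2,0,0,0,0],
    [0,-1,0,0,0,0],
    [0,0,0,0,0,0],
    [0,0,0,0,0,0]
  ]
}}

```text
t: 11.1
tool_pos: [0.5208, 0.0884, 0.0782]
ee_rot: [[0.031, -0.999, -0.015], [0.0, -0.015, 1.0], [-1.0, -0.031, -0.0]]
contact_force: [-5.9, -0.6, 1.3]
grip_width: 0.694
```

```bash
python3 - <<'E'
from h import *
p,d,c=grab('wrist','w6');p,d,c=grab('scene','s6')
s=ctrl.get_state();print(s['t'],s['tool_pos'],s['contact_force'],s['wrist_torque']); print(s['ee_rot'])
b=cv2.cvtColor(p,cv2.COLOR_RGB2BGR)
cv2.imwrite('pics/c7.png',cv2.convertScaleAbs(cv2.resize(b[140:270,225:335],None,fx=5,fy=4.6,interpolation=cv2.INTER_CUBIC),alpha=1.3))
E
```

```text
11.2 [0.52077855 0.08837158 0.07818464] [-6.10506206 -0.21041337  1.34199663] [-0.09084002  1.38321968 -0.08636221]
[[ 3.11293268e-02 -9.99405538e-01 -1.48167301e-02]
 [ 2.05654558e-04 -1.48175097e-02  9.99890194e-01]
 [-9.99515344e-01 -3.11289557e-02 -2.55726797e-04]]
```

View pics/w6.png

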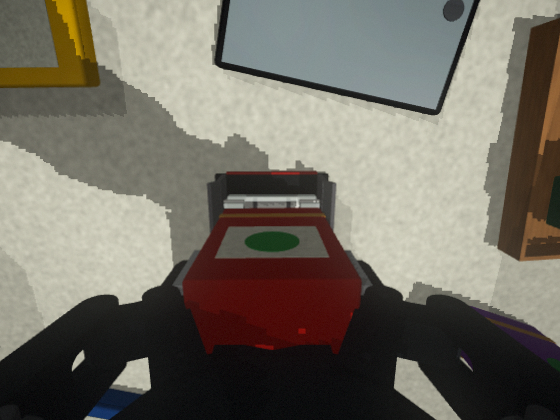

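View pics/c7.png

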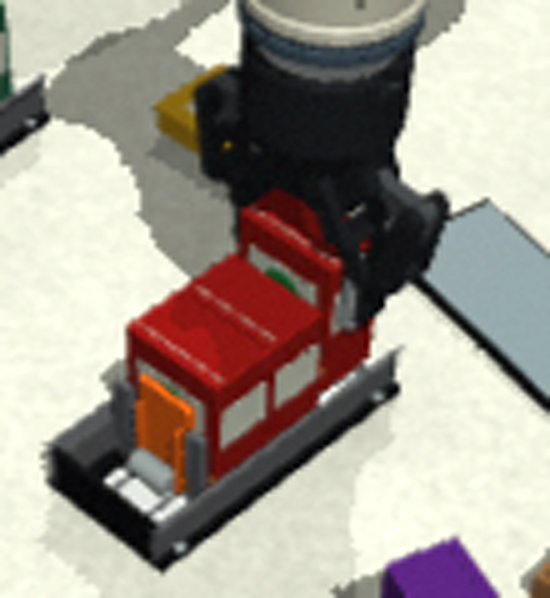

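>>> {"fn": "jog_arm", "kwargs": {
  "series": [
    [0,-1.5,0,0,0,0],
    [0,-1,0,0,0,0],
    [0,0,0,0,0,0]
  ]
}}

```text
t: 11.5
tool_pos: [0.5232, 0.0884, 0.0782]
ee_rot: [[0.031, -0.999, -0.015], [0.0, -0.015, 1.0], [-1.0, -0.031, -0.0]]
contact_force: [-6.1, -0.1, 1.6]
grip_width: 0.695
```

>>> {"fn": "jog_arm", "kwargs": {
  "series": [
    [0,-0.6,0,0,0,0],
    [0,0,0,0,0,0]
  ]
}}

```text
t: 11.7
tool_pos: [0.5237, 0.0884, 0.0782]
ee_rot: [[0.031, -0.999, -0.015], [0.0, -0.015, 1.0], [-1.0, -0.031, -0.0]]
contact_force: [-6.7, -0.6, 1.0]
grip_width: 0.694
```

```bash
python3 - <<'E'
from h import *
s=ctrl.get_state();print(s['t'],s['tool_pos'],s['contact_force'],s['wrist_torque']); print(s['ee_rot'])
E
```

```text
11.7 [0.52374353 0.08840894 0.0781806 ] [-6.70275795 -0.56457695  0.98884295] [-0.11105577  1.48308019 -0.10507197]
[[ 3.06879064e-02 -9.99419411e-01 -1.48018155e-02]
 [ 1.73795637e-04 -1.48034546e-02  9.99890408e-01]
 [-9.99529000e-01 -3.06871158e-02 -2.80592298e-04]]
```

>>> {"fn": "jog_arm", "kwargs": {
  "series": [
    [2,0,0,0,0,0],
    [2,0,0,0,0,0],
    [2,0,0,0,0,0],
    [0,0,0,0,0,0]
  ]
}}

```text
t: 12.1
tool_pos: [0.5239, 0.0886, 0.072]
ee_rot: [[0.031, -0.999, -0.015], [0.0, -0.015, 1.0], [-1.0, -0.031, 0.0]]
contact_force: [-6.5, 1.0, 0.7]
grip_width: 0.697
```

>>> {"fn": "jog_arm", "kwargs": {
  "series": [
    [2,0,0,0,0,0],
    [2,0,0,0,0,0],
    [0,0,0,0,0,0]
  ]
}}

```text
t: 12.4
tool_pos: [0.524, 0.0886, 0.068]
ee_rot: [[0.031, -0.999, -0.015], [0.0, -0.015, 1.0], [-1.0, -0.031, 0.0]]
contact_force: [-7.1, -0.2, 0.2]
grip_width: 0.695
```

>>> {"fn": "jog_arm", "kwargs": {
  "series": [
    [2,0,0,0,0,0],
    [2,0,0,0,0,0],
    [2,0,0,0,0,0],
    [2,0,0,0,0,0],
    [0,0,0,0,0,0]
  ]
}}

```text
t: 12.9
tool_pos: [0.5241, 0.0886, 0.06]
ee_rot: [[0.03, -0.999, -0.015], [0.0, -0.015, 1.0], [-1.0, -0.03, -0.0]]
contact_force: [-7.3, 1.2, 1.8]
grip_width: 0.697
```

>>> {"fn": "jog_arm", "kwargs": {
  "series": [
    [2,0,0,0,0,0.2],
    [2,0,0,0,0,0.2],
    [1,0,0,0,0,0.2],
    [0,0,0,0,0,0]
  ]
}}

```text
t: 13.3
tool_pos: [0.5245, 0.0886, 0.0551]
ee_rot: [[0.02, -1.0, -0.015], [0.0, -0.015, 1.0], [-1.0, -0.02, 0.0]]
contact_force: [-6.5, -0.1, 1.3]
grip_width: 0.699
```

>>> {"fn": "jog_arm", "kwargs": {
  "series": [
    [1,0,0,0,0,0.2],
    [1,0,0,0,0,0.2],
    [1,0,0,0,0,0],
    [0,0,0,0,0,0]
  ]
}}

```text
t: 13.7
tool_pos: [0.5247, 0.0886, 0.0522]
ee_rot: [[0.014, -1.0, -0.015], [0.0, -0.015, 1.0], [-1.0, -0.014, 0.0]]
contact_force: [-6.3, -0.1, 1.3]
grip_width: 0.698
```

>>> {"fn": "jog_arm", "kwargs": {
  "series": [
    [1,0,0,0,0,0],
    [0,0,0,0,0,0]
  ]
}}

```text
t: 13.9
tool_pos: [0.5248, 0.0886, 0.0513]
ee_rot: [[0.014, -1.0, -0.015], [0.0, -0.015, 1.0], [-1.0, -0.014, 0.0]]
contact_force: [-7.1, 0.3, 0.3]
grip_width: 0.696
```

>>> {"fn": "jog_arm", "kwargs": {
  "series": [
    [1,0,0,0,0,0],
    [0,0,0,0,0,0]
  ]
}}

```text
t: 14.1
tool_pos: [0.5247, 0.0886, 0.0502]
ee_rot: [[0.014, -1.0, -0.015], [0.0, -0.015, 1.0], [-1.0, -0.014, 0.0]]
contact_force: [-7.9, 1.4, 1.1]
grip_width: 0.694
```

>>> {"fn": "jog_arm", "kwargs": {
  "series": [
    [0.7,0,0,0,0,0.2],
    [0,0,0,0,0,0]
  ]
}}

```text
t: 14.3
tool_pos: [0.5249, 0.0886, 0.0499]
ee_rot: [[0.011, -1.0, -0.015], [0.0, -0.015, 1.0], [-1.0, -0.011, 0.0]]
contact_force: [-7.0, 0.1, 3.3]
grip_width: 0.698
```

>>> {"fn": "jog_arm", "kwargs": {
  "series": [
    [0.7,0,0,0,0,0.2],
    [0,0,0,0,0,0]
  ]
}}

```text
t: 14.5
tool_pos: [0.5251, 0.0886, 0.0499]
ee_rot: [[0.008, -1.0, -0.015], [0.0, -0.015, 1.0], [-1.0, -0.008, 0.0]]
contact_force: [-8.4, 0.2, 5.0]
grip_width: 0.696
```

>>> {"fn": "jog_arm", "kwargs": {
  "series": [
    [0.7,0,0,0,0,0],
    [0,0,0,0,0,0]
  ]
}}

```text
t: 14.7
tool_pos: [0.5252, 0.0886, 0.0499]
ee_rot: [[0.008, -1.0, -0.015], [0.0, -0.015, 1.0], [-1.0, -0.008, 0.0]]
contact_force: [-8.0, -0.3, 8.3]
grip_width: 0.692
```

>>> {"fn": "jog_arm", "kwargs": {
  "series": [
    [0,0,0,0,0,0],
    [0,0,0,0,0,0],
    [0,0,0,0,0,0],
    [0,0,0,0,0,0]
  ],
  "gripper": 1
}}

```text
t: 15.1
tool_pos: [0.5264, 0.0885, 0.0487]
ee_rot: [[0.011, -1.0, -0.015], [0.0, -0.015, 1.0], [-1.0, -0.011, -0.0]]
contact_force: [0.7, 0.1, 0.5]
grip_width: 1.0
```

```bash
python3 - <<'E'
from h import *
p,d,c=grab('scene','s7')
s=ctrl.get_state();print(s['t'],s['tool_pos'],s['contact_force'],s['wrist_torque'],s['grip_width'])
b=cv2.cvtColor(p,cv2.COLOR_RGB2BGR)
cv2.imwrite('pics/c8.png',cv2.convertScaleAbs(cv2.resize(b[140:270,225:335],None,fx=5,fy=4.6,interpolation=cv2.INTER_CUBIC),alpha=1.3))
E
```

```text
15.15 [0.52633133 0.08850498 0.04861698] [ 0.60564721 -0.83580436 -0.00976529] [ 0.03652006  0.02140495 -0.06272679] 1.0024318851119234
```

View pics/c8.png

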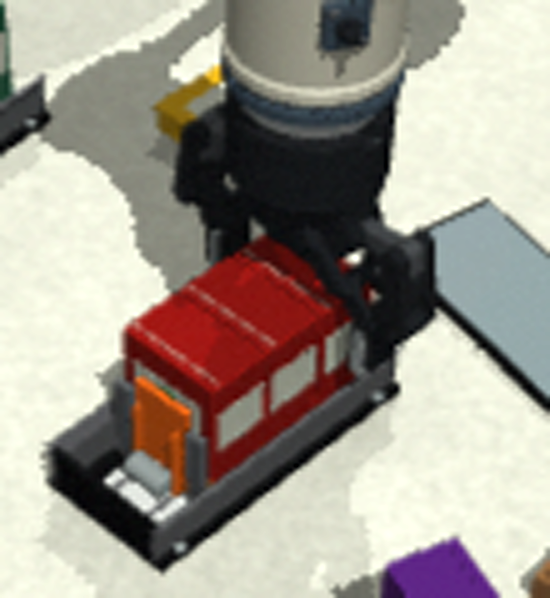

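>>> {"fn": "jog_arm", "kwargs": {
  "series": [
    [-10,0,0,0,0,0],
    [-30,0,0,0,0,-0.6],
    [-45,0,0,0,0,0],
    [-40,0,15,-1,0,0],
    [-10,0,35,-1,0,0],
    [0,0,45,-1,0,0],
    [0,5,45,-1,0,0],
    [0,10,40,-1,0,0]
  ]
}}

```text
t: 15.95
tool_pos: [0.4987, 0.2689, 0.1841]
ee_rot: [[0.022, -0.994, -0.102], [0.001, -0.102, 0.995], [-1.0, -0.022, -0.001]]
contact_force: [0.9, -0.0, 0.7]
grip_width: 0.999
```

>>> {"fn": "jog_arm", "kwargs": {
  "series": [
    [0,15,35,-0.5,0,0],
    [0,15,10,0,0,0],
    [0,0,0,0,0,0],
    [0,0,0,0,0,0]
  ]
}}

```text
t: 16.35
tool_pos: [0.4645, 0.308, 0.1831]
ee_rot: [[0.022, -0.994, -0.111], [0.0, -0.111, 0.994], [-1.0, -0.022, -0.002]]
contact_force: [0.1, -0.3, -0.7]
grip_width: 1.0
```

```bash
python3 - <<'E'
from h import *
p,d,c=grab('wrist','w8');topfaces(p,d,c)
s=ctrl.get_state();print(s['t'],s['tool_pos'],s['contact_force']);print(s['ee_rot'])
E
```

```text
red [0, 230, 49, 83, 3399] z 0.1003 c [535.1 110.9] size [72.7 39.5] ang 0.2
red [0, 312, 26, 22, 262] z 0.1008 c [578.9  95.4] size [13.6 31.2] ang 42.8
green [242, 232, 74, 47, 3012] z 0.0979 c [498.6 316.4] size [40.2 58.8] ang 6.3
16.4 [0.46490516 0.30758715 0.18298733] [ 0.61481181  0.33611052 -0.66079884]
[[ 2.20199514e-02 -9.93735993e-01 -1.09562302e-01]
 [ 9.49470200e-05 -1.09586795e-01  9.93977226e-01]
 [-9.99757527e-01 -2.18977328e-02 -2.31874363e-03]]
```

View pics/w8.png

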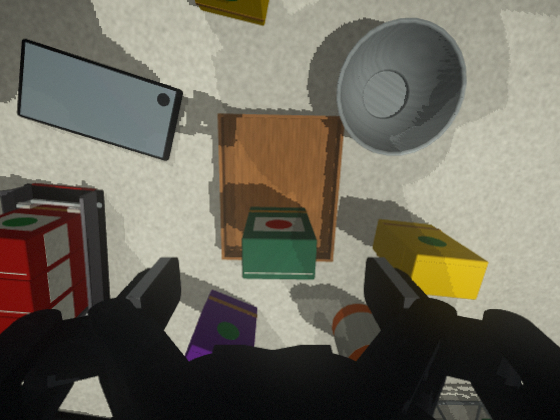

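```bash
python3 - <<'E'
from h import *
p,d,c=load('top0')
for uv in [(126,150),(132,156),(140,160),(148,163)]:
    print(uv, depthpts(c,[uv],d)*1000)
print('purple',depthpts(c,[(195,158)],d)*1000, 'yellow',depthpts(c,[(122,202)],d)*1000)
s=ctrl.get_state()
plan(s['tool_pos'],s['ee_rot'],[([.4990,.3164,.15],down(96.2),3),([.4990,.3164,.052],down(96.2),5)],1)
E
```

```text
(126, 150) [[618.2669076  417.52679331 148.6341009 ]]
(132, 156) [[611.13621185 413.97685345 115.67924919]]
(140, 160) [[605.83639954 400.71827185  94.14446958]]
(148, 163) [[608.67807842 395.71073968  44.1396188 ]]
purple [[612.05368054 261.45186823  94.17971163]] yellow [[498.60357947 441.04737842  95.43307192]]
[11.2, -11.4, 1.7, 0.0, -0.0, 0.4]
[11.2, -11.4, 1.7, 0.0, -0.1, 0.4]
[11.1, -11.6, 1.7, 0.1, -0.0, 0.5]
-> [0.499  0.3164 0.15  ]
[19.6, -0.0, 0.0, -0.0, -0.0, -0.0]
[19.6, -0.0, 0.0, -0.0, -0.0, -0.0]
[19.6, -0.0, 0.0, -0.0, -0.0, -0.0]
[19.6, -0.0, 0.0, -0.0, -0.0, -0.0]
[19.6, -0.0, 0.0, -0.0, -0.0, -0.0]
-> [0.499  0.3164 0.052 ]
```

>>> {"fn": "jog_arm", "kwargs": {
  "series": [
    [11,-11.5,1.7,0,0,0.4],
    [11,-11.5,1.7,0,0,0.4],
    [11,-11.5,1.7,0,0,0.5],
    [20,0,0,0,0,0],
    [25,0,0,0,0,0],
    [25,0,0,0,0,0],
    [20,0,0,0,0,0],
    [8,0,0,0,0,0]
  ]
}}

```text
t: 17.2
tool_pos: [0.4982, 0.3151, 0.0493]
ee_rot: [[-0.005, -0.994, -0.108], [-0.004, -0.108, 0.994], [-1.0, 0.005, -0.004]]
contact_force: [-1.6, -0.2, -0.6]
grip_width: 0.998
```

>>> {"fn": "jog_arm", "kwargs": {
  "series": [
    [0,0,0,0,0,0],
    [0,0,0,0,0,0]
  ]
}}

```text
t: 17.4
tool_pos: [0.4993, 0.3169, 0.0532]
ee_rot: [[-0.0, -0.994, -0.11], [-0.002, -0.11, 0.994], [-1.0, 0.0, -0.002]]
contact_force: [0.3, 0.7, 0.8]
grip_width: 1.002
```

```bash
python3 - <<'E'
from h import *
s=ctrl.get_state()
print(s['tool_pos'],s['ee_rot'])
plan(s['tool_pos'],s['ee_rot'],[([.4990,.3164,.047],down(96.2),1)],1)
E
```

```text
[0.49925425 0.31687826 0.05316566] [[-2.14570705e-04 -9.93973285e-01 -1.09622363e-01]
 [-1.56188696e-03 -1.09621898e-01  9.93972132e-01]
 [-9.99998757e-01  3.84495040e-04 -1.52895227e-03]]
[6.2, 0.3, -0.4, 0.1, -0.1, -0.0]
-> [0.499  0.3164 0.047 ]
```

>>> {"fn": "jog_arm", "kwargs": {
  "series": [
    [6,0,-0.4,0,0,0],
    [0,0,0,0,0,0]
  ]
}}

```text
t: 17.6
tool_pos: [0.4986, 0.3168, 0.0463]
ee_rot: [[-0.001, -0.994, -0.11], [-0.002, -0.11, 0.994], [-1.0, 0.001, -0.002]]
contact_force: [-0.3, 0.5, -0.3]
grip_width: 1.003
```

>>> {"fn": "jog_arm", "kwargs": {
  "series": [
    [0,0,0,0,0,0],
    [0,0,0,0,0,0],
    [0,0,0,0,0,0],
    [0,0,0,0,0,0],
    [0,0,0,0,0,0],
    [0,0,0,0,0,0]
  ],
  "gripper": 0
}}

```text
t: 18.2
tool_pos: [0.4987, 0.317, 0.0467]
ee_rot: [[-0.001, -0.994, -0.111], [-0.002, -0.111, 0.994], [-1.0, 0.001, -0.001]]
contact_force: [0.2, -0.9, 4.4]
grip_width: 0.696
```

```bash
python3 - <<'E'
from h import *
s=ctrl.get_state()
plan(s['tool_pos'],s['ee_rot'],[([.4990,.3164,.13],down(96.4),4),([.499,.25,.2],down(96.4),3),([.496,-.15,.2],down(96.4),9),([.496,-.193,.2],down(96.5),2)],0)
E
```

```text
[-21.0, -0.0, -0.0, -0.0, -0.0, -0.0]
[-21.0, -0.0, -0.0, -0.0, -0.0, -0.0]
[-21.0, -0.0, -0.0, -0.0, -0.0, -0.0]
[-20.0, -0.0, -1.0, -0.0, -0.1, -0.0]
-> [0.4989 0.3162 0.1297]
[-23.0, 2.0, -22.0, -0.0, 0.0, -0.0]
[-24.0, 3.0, -22.0, -0.0, 0.0, -0.0]
[-23.0, 2.0, -22.0, -0.0, 0.0, -0.0]
-> [0.4993 0.2498 0.1996]
[-0.0, 5.0, -44.0, -0.0, 0.0, -0.0]
[-0.0, 5.0, -44.0, -0.0, 0.0, -0.0]
[-0.0, 5.0, -44.0, -0.0, 0.0, -0.0]
[-0.0, 5.0, -44.0, -0.0, 0.0, -0.0]
[-0.0, 5.0, -44.0, -0.0, 0.0, -0.0]
[-0.0, 6.0, -44.0, -0.0, 0.0, -0.0]
[-0.0, 5.0, -44.0, -0.0, 0.0, -0.0]
[-0.0, 6.0, -44.0, -0.0, 0.0, -0.0]
[-0.0, 5.0, -45.0, -0.0, 0.0, -0.0]
-> [ 0.4965 -0.15    0.1996]
[-0.0, 3.0, -21.0, -0.1, 0.0, -0.0]
[-0.0, 2.0, -22.0, -0.0, 0.0, -0.0]
-> [ 0.4963 -0.1933  0.1996]
```

>>> {"fn": "jog_arm", "kwargs": {
  "series": [
    [-5,0,0,0,0,0],
    [-15,0,0,0,0,0],
    [-25,0,0,0,0,0],
    [-35,0,0,0,0,0],
    [-35,2,-22,0,0,0],
    [-25,3,-22,0,0,0],
    [-14,2,-30,0,0,0],
    [0,4,-36,0,0,0]
  ]
}}

```text
t: 19.0
tool_pos: [0.5006, 0.2064, 0.2043]
ee_rot: [[0.003, -0.994, -0.112], [-0.0, -0.112, 0.994], [-1.0, -0.003, -0.001]]
contact_force: [1.0, 0.1, -1.9]
grip_width: 0.693
```

>>> {"fn": "jog_arm", "kwargs": {
  "series": [
    [0,5,-44,0,0,0],
    [0,5,-44,0,0,0],
    [0,5,-44,0,0,0],
    [0,5,-44,0,0,0],
    [0,5,-44,0,0,0],
    [0,6,-44,0,0,0],
    [0,5,-44,0,0,0],
    [0,5,-40,0,0,0]
  ]
}}

```text
t: 19.8
tool_pos: [0.497, -0.1458, 0.2018]
ee_rot: [[-0.001, -0.994, -0.11], [-0.002, -0.11, 0.994], [-1.0, 0.002, -0.002]]
contact_force: [-0.7, 0.2, -0.9]
grip_width: 0.696
```

>>> {"fn": "jog_arm", "kwargs": {
  "series": [
    [0,4,-30,0,0,0],
    [0,2,-22,0,0,0],
    [0,0,0,0,0,0],
    [0,0,0,0,0,0],
    [0,0,0,0,0,0]
  ]
}}

```text
t: 20.3
tool_pos: [0.4974, -0.1953, 0.2014]
ee_rot: [[-0.001, -0.994, -0.111], [-0.002, -0.111, 0.994], [-1.0, 0.002, -0.002]]
contact_force: [-0.1, -0.3, -2.3]
grip_width: 0.695
```

```bash
python3 - <<'E'
from h import *
p,d,c=grab('wrist','w9')
s=ctrl.get_state();print(s['t'],s['tool_pos'],s['contact_force']); print(s['ee_rot'])
b=cv2.cvtColor(p,cv2.COLOR_RGB2BGR)
cv2.imwrite('pics/c9.png',cv2.convertScaleAbs(cv2.resize(b[100:300,160:400],None,fx=3.3,fy=3,interpolation=cv2.INTER_CUBIC),alpha=1.3))
E
```

```text
20.35 [ 0.4974985  -0.19514126  0.2014055 ] [-0.357595   -0.19854087 -0.39352157]
[[-0.00139674 -0.99371913 -0.11189429]
 [-0.0019563  -0.11189147  0.99371851]
 [-0.99999711  0.00160686 -0.00178773]]
```

View pics/w9.png

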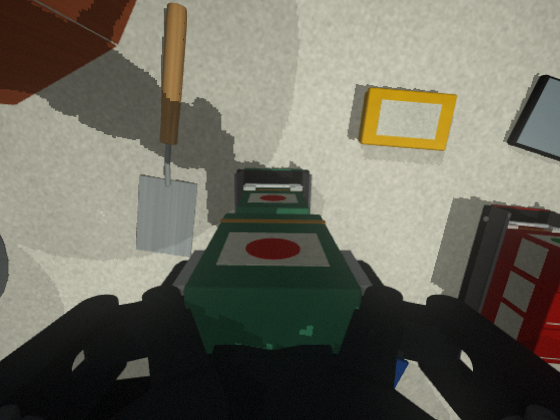

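View pics/c9.png

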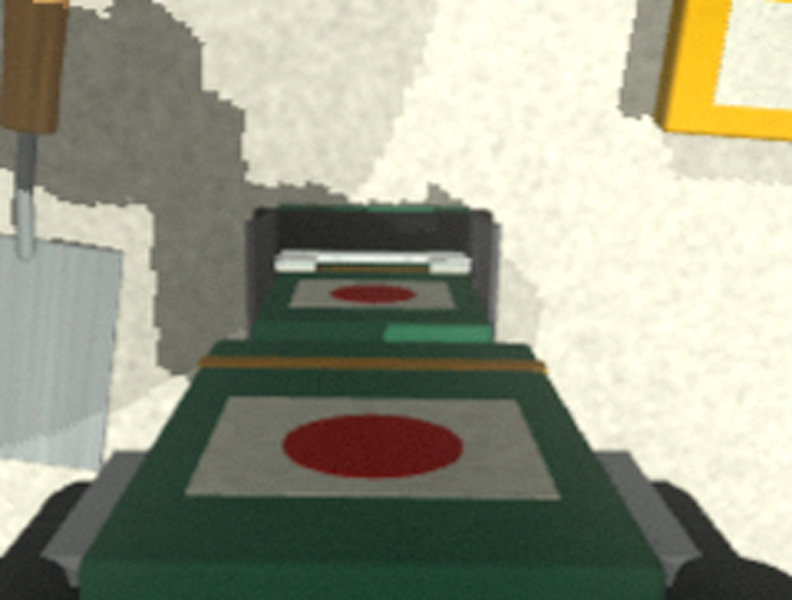

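```bash
python3 - <<'E'
from h import *
p,d,c=load('w9')
T=np.array([.4975,-.19514]); R=np.array([[-.00140,-.99372,-.11189],[-.00196,-.11189,.99372],[-1,.0016,-.0018]])
U=-R[:2,1];V=R[:2,2]
def f(n,a,z):
    q=plane(c,np.array(a)/[3.3,3]+[159.5,99.5],z)[:,:2]-T
    q=np.c_[q@U,q@V]*1000; print(n,np.round(q,1).tolist(),'mean',np.round(q.mean(0),1),'yaw %.2f'%-np.degrees(np.arctan2(q[1,0]-q[0,0],q[1,1]-q[0,1])))
f('foot',[[213,345],[530,345]],.1577)
f('lipf',[[276,254],[470,254]],.030)
f('lipr',[[276,271],[470,271]],.030)
f('strip',[[248,210],[498,210]],.006)
f('rimf',[[248,226],[498,226]],.037)
f('rimr',[[246,330],[500,330]],.037)
f('rowtop',[[252,338],[492,338]],.101)
E
```

```text
foot [[-13.5, -31.0], [-13.4, 29.7]] mean [-13.5  -0.7] yaw -0.06
lipf [[-10.3, -30.7], [-10.2, 30.2]] mean [-10.3  -0.2] yaw -0.06
lipr [[-4.3, -30.9], [-4.3, 30.4]] mean [-4.3 -0.2] yaw -0.06
strip [[-22.4, -41.9], [-22.3, 41.5]] mean [-22.4  -0.2] yaw -0.07
rimf [[-21.0, -38.3], [-20.9, 37.8]] mean [-21.   -0.2] yaw -0.07
rimr [[15.0, -40.1], [15.1, 39.6]] mean [15.1 -0.3] yaw -0.06
rowtop [[0.4, -30.5], [0.5, 29.3]] mean [ 0.5 -0.6] yaw -0.06
```

>>> {"fn": "jog_arm", "kwargs": {
  "series": [
    [0,15,0.5,0,0,0],
    [0,18,0,0,0,0],
    [20,0,0,0,0,0],
    [30,0,0,0,0,0],
    [30,0,0,0,0,-0.5],
    [25,0,0,0,0,-0.5],
    [10,0,0,0,0,-0.5],
    [4,0,0,0,0,-0.5]
  ]
}}

```text
t: 21.15
tool_pos: [0.4645, -0.1986, 0.0813]
ee_rot: [[0.032, -0.993, -0.112], [0.003, -0.112, 0.994], [-0.999, -0.032, -0.001]]
contact_force: [0.6, -0.7, -1.7]
grip_width: 0.696
```

>>> {"fn": "jog_arm", "kwargs": {
  "series": [
    [0,0,0,0,0,0],
    [0,0,0,0,0,0],
    [0,0,0,0,0,0]
  ]
}}

```text
t: 21.45
tool_pos: [0.4656, -0.1999, 0.0838]
ee_rot: [[0.035, -0.993, -0.111], [0.0, -0.111, 0.994], [-0.999, -0.035, -0.003]]
contact_force: [0.4, -0.7, -1.5]
grip_width: 0.697
```

```bash
cat > st.py <<'E'
from h import *
s=ctrl.get_state(); T=np.array([.4975,-.19514]); U=np.array([.99372,.11189]);V=np.array([-.11189,.99372])
q=(s['tool_pos'][:2]-T)*1000; f=s['contact_force']
print('t',s['t'],'u %.2f v %.2f z %.2f'%(q@U,q@V,s['tool_pos'][2]*1000),'lean %.4f'%(s['ee_rot'][:2,0]@U),'side %.4f'%(s['ee_rot'][:2,0]@V),'Fu %.1f Fv %.1f Fz %.1f'%(f[:2]@U,f[:2]@V,f[2]))
E
python3 st.py; python3 - <<'E'
from h import *
p,d,c=grab('scene','s10'); b=cv2.cvtColor(p,cv2.COLOR_RGB2BGR)
cv2.imwrite('pics/c10.png',cv2.resize(b[100:210,150:300],None,fx=5,fy=5,interpolation=cv2.INTER_CUBIC))
E
```

```text
t 21.45 u -32.21 v -1.13 z 83.83 lean 0.0352 side -0.0035 Fu 0.3 Fv -0.8 Fz -1.5
```

View pics/c10.png

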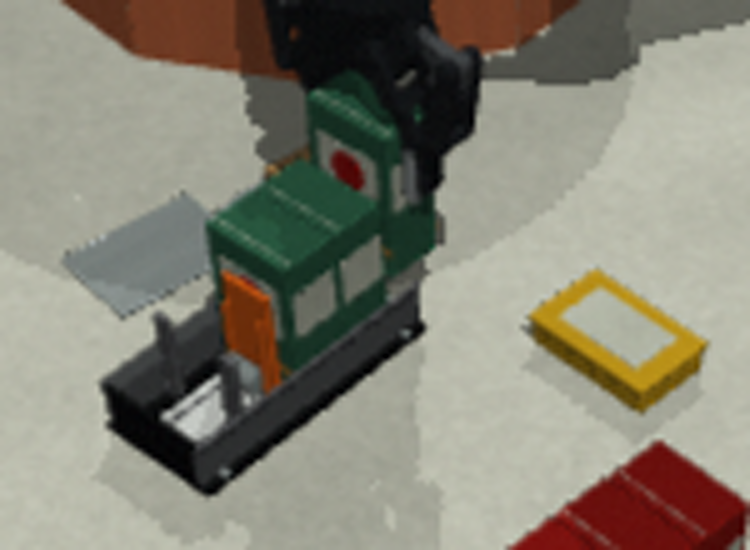

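>>> {"fn": "jog_arm", "kwargs": {
  "series": [
    [3,0.2,1,0,0,0],
    [2,0,0.5,0,0.1,0],
    [0,0,0,0,0,0]
  ]
}}

```text
t: 21.8
tool_pos: [0.4644, -0.1978, 0.0766]
ee_rot: [[0.032, -0.993, -0.111], [0.0, -0.111, 0.994], [-0.999, -0.032, -0.003]]
contact_force: [0.3, 0.1, -1.6]
grip_width: 0.695
```

>>> {"fn": "jog_arm", "kwargs": {
  "series": [
    [0,-1.5,0,0,0,0],
    [0,-1.5,0,0,0,0],
    [0,-1,0,0,0,0],
    [0,0,0,0,0,0]
  ]
}}

```text
t: 22.2
tool_pos: [0.4688, -0.1976, 0.0773]
ee_rot: [[0.033, -0.993, -0.111], [-0.0, -0.111, 0.994], [-0.999, -0.033, -0.004]]
contact_force: [0.7, -1.1, -1.4]
grip_width: 0.695
```

```bash
python3 st.py
```

```text
t 22.2 u -28.80 v 0.75 z 77.33 lean 0.0332 side -0.0038 Fu 0.5 Fv -1.1 Fz -1.4
```

>>> {"fn": "jog_arm", "kwargs": {
  "series": [
    [0,-1,0,0,0,0],
    [0,-1,0,0,0,0],
    [0,0,0,0,0,0]
  ]
}}

```text
t: 22.5
tool_pos: [0.4707, -0.1974, 0.0773]
ee_rot: [[0.033, -0.993, -0.111], [-0.0, -0.111, 0.994], [-0.999, -0.033, -0.004]]
contact_force: [0.1, -0.4, -1.8]
grip_width: 0.698
```

```bash
python3 st.py
```

```text
t 22.5 u -26.87 v 0.78 z 77.35 lean 0.0331 side -0.0038 Fu 0.1 Fv -0.4 Fz -1.8
```

>>> {"fn": "jog_arm", "kwargs": {
  "series": [
    [-0.5,-1,-0.3,0,0,0],
    [0,0,0,0,0,0]
  ]
}}

```text
t: 22.7
tool_pos: [0.4713, -0.1975, 0.0777]
ee_rot: [[0.032, -0.993, -0.111], [0.0, -0.111, 0.994], [-0.999, -0.032, -0.003]]
contact_force: [-2.0, 0.1, -1.7]
grip_width: 0.697
```

>>> {"fn": "jog_arm", "kwargs": {
  "series": [
    [0,-1,0,0,0,0],
    [0,0,0,0,0,0]
  ]
}}

```text
t: 22.9
tool_pos: [0.4717, -0.1974, 0.0777]
ee_rot: [[0.031, -0.993, -0.11], [0.0, -0.111, 0.994], [-1.0, -0.031, -0.003]]
contact_force: [-4.6, -0.1, 0.9]
grip_width: 0.697
```

>>> {"fn": "jog_arm", "kwargs": {
  "series": [
    [0,-1,0,0,0,0],
    [0,0,0,0,0,0]
  ]
}}

```text
t: 23.1
tool_pos: [0.4727, -0.1974, 0.0777]
ee_rot: [[0.031, -0.993, -0.11], [0.0, -0.11, 0.994], [-1.0, -0.031, -0.003]]
contact_force: [-6.1, 0.6, 0.0]
grip_width: 0.694
```

>>> {"fn": "jog_arm", "kwargs": {
  "series": [
    [0,-1,0,0,0,0],
    [0,0,0,0,0,0]
  ]
}}

```text
t: 23.3
tool_pos: [0.4737, -0.1972, 0.0777]
ee_rot: [[0.031, -0.993, -0.11], [0.0, -0.11, 0.994], [-1.0, -0.031, -0.003]]
contact_force: [-5.0, 0.3, 0.2]
grip_width: 0.697
```

>>> {"fn": "jog_arm", "kwargs": {
  "series": [
    [0.1,-3,0,0,0,0],
    [0.1,-3,0,0,0,0],
    [0.1,-3,0,0,0,0],
    [0.1,-3,0,0,0,0],
    [0.1,-3,0,0,0,0],
    [0.1,-3,0,0,0,0],
    [0.1,-3,0,0,0,0],
    [0.1,-3,0,0,0,0]
  ]
}}

```text
t: 24.1
tool_pos: [0.4973, -0.1949, 0.0778]
ee_rot: [[0.03, -0.993, -0.11], [-0.0, -0.11, 0.994], [-1.0, -0.03, -0.004]]
contact_force: [-7.9, -0.4, 1.0]
grip_width: 0.695
```

>>> {"fn": "jog_arm", "kwargs": {
  "series": [
    [0.1,-3,0,0,0,0],
    [0.1,-3,0,0,0,0],
    [0.1,-2,0,0,0,0],
    [0,-1,0,0,0,0],
    [0,0,0,0,0,0]
  ]
}}

```text
t: 24.6
tool_pos: [0.5064, -0.1939, 0.0777]
ee_rot: [[0.031, -0.993, -0.11], [-0.0, -0.11, 0.994], [-1.0, -0.03, -0.004]]
contact_force: [-4.9, -0.9, 0.1]
grip_width: 0.7
```

```bash
python3 st.py; python3 - <<'E'
from h import *
grab('wrist','w11')
E
```

```text
t 24.6 u 8.99 v 0.19 z 77.75 lean 0.0303 side -0.0039 Fu -5.0 Fv -0.4 Fz 0.1
```

View pics/w11.png

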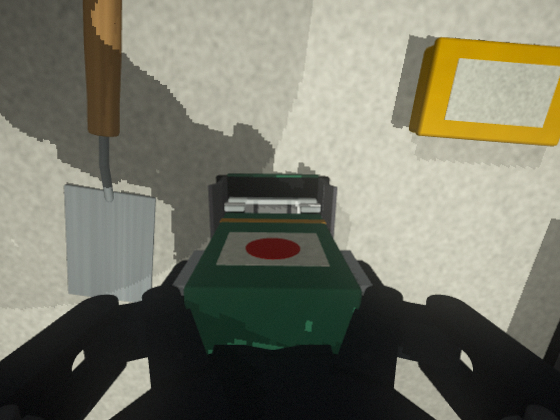

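>>> {"fn": "jog_arm", "kwargs": {
  "series": [
    [0,-1.2,0,0,0,0],
    [0,-1,0,0,0,0],
    [0,0,0,0,0,0]
  ]
}}

```text
t: 24.95
tool_pos: [0.5085, -0.1937, 0.0777]
ee_rot: [[0.03, -0.993, -0.11], [-0.0, -0.11, 0.994], [-1.0, -0.03, -0.004]]
contact_force: [-5.7, -1.5, 0.1]
grip_width: 0.699
```

>>> {"fn": "jog_arm", "kwargs": {
  "series": [
    [2,0,0,0,0,0],
    [2,0,0,0,0,0],
    [0,0,0,0,0,0]
  ]
}}

```text
t: 25.25
tool_pos: [0.5085, -0.1938, 0.0739]
ee_rot: [[0.03, -0.993, -0.11], [-0.001, -0.11, 0.994], [-1.0, -0.03, -0.004]]
contact_force: [-6.1, -0.2, 0.3]
grip_width: 0.695
```

```bash
python3 st.py
```

```text
t 25.25 u 11.12 v 0.09 z 73.88 lean 0.0301 side -0.0041 Fu -6.1 Fv 0.5 Fz 0.3
```

>>> {"fn": "jog_arm", "kwargs": {
  "series": [
    [1.5,0,0,0,0,0],
    [1.5,0,0,0,0,0],
    [0,0,0,0,0,0]
  ]
}}

```text
t: 25.55
tool_pos: [0.5086, -0.1938, 0.071]
ee_rot: [[0.03, -0.993, -0.11], [-0.001, -0.11, 0.994], [-1.0, -0.03, -0.004]]
contact_force: [-6.8, -0.6, 1.6]
grip_width: 0.692
```

>>> {"fn": "jog_arm", "kwargs": {
  "series": [
    [2,0,0,0,0,0],
    [2,0,0,0,0,0],
    [0,0,0,0,0,0]
  ]
}}

```text
t: 25.85
tool_pos: [0.5086, -0.1938, 0.0669]
ee_rot: [[0.03, -0.993, -0.11], [-0.001, -0.11, 0.994], [-1.0, -0.03, -0.004]]
contact_force: [-6.6, -0.8, 0.4]
grip_width: 0.697
```

```bash
python3 st.py
```

```text
t 25.85 u 11.21 v 0.05 z 66.88 lean 0.0298 side -0.0041 Fu -6.7 Fv -0.0 Fz 0.4
```

>>> {"fn": "jog_arm", "kwargs": {
  "series": [
    [2,0,0,0,0,0],
    [2,0,0,0,0,0],
    [2,0,0,0,0,0],
    [1,0,0,0,0,0],
    [0,0,0,0,0,0]
  ]
}}

```text
t: 26.35
tool_pos: [0.5087, -0.1939, 0.0599]
ee_rot: [[0.03, -0.993, -0.11], [-0.001, -0.11, 0.994], [-1.0, -0.029, -0.004]]
contact_force: [-7.5, -0.9, 1.8]
grip_width: 0.697
```

>>> {"fn": "jog_arm", "kwargs": {
  "series": [
    [2,0,0,0,0,0.2],
    [1.5,0,0,0,0,0.2],
    [1.5,0,0,0,0,0.2],
    [0,0,0,0,0,0]
  ]
}}

```text
t: 26.75
tool_pos: [0.5091, -0.1938, 0.0549]
ee_rot: [[0.02, -0.994, -0.11], [-0.002, -0.11, 0.994], [-1.0, -0.019, -0.004]]
contact_force: [-6.6, -2.5, 1.2]
grip_width: 0.696
```

>>> {"fn": "jog_arm", "kwargs": {
  "series": [
    [1,0,0,0,0,0.2],
    [1,0,0,0,0,0.2],
    [1,0,0,0,0,0],
    [0,0,0,0,0,0]
  ]
}}

```text
t: 27.15
tool_pos: [0.5093, -0.1938, 0.052]
ee_rot: [[0.013, -0.994, -0.11], [-0.003, -0.11, 0.994], [-1.0, -0.013, -0.004]]
contact_force: [-5.4, -1.6, 1.4]
grip_width: 0.702
```

```bash
python3 st.py
```

```text
t 27.15 u 11.91 v 0.02 z 52.01 lean 0.0129 side -0.0041 Fu -5.6 Fv -1.0 Fz 1.4
```

>>> {"fn": "jog_arm", "kwargs": {
  "series": [
    [1,0,0,0,0,0],
    [0.7,0,0,0,0,0],
    [0,0,0,0,0,0]
  ]
}}

```text
t: 27.45
tool_pos: [0.5093, -0.1938, 0.0503]
ee_rot: [[0.013, -0.994, -0.11], [-0.003, -0.11, 0.994], [-1.0, -0.013, -0.004]]
contact_force: [-7.6, -0.9, 1.2]
grip_width: 0.695
```

>>> {"fn": "jog_arm", "kwargs": {
  "series": [
    [0.7,0,0,0,0,0.2],
    [0,0,0,0,0,0]
  ]
}}

```text
t: 27.65
tool_pos: [0.5095, -0.1938, 0.0497]
ee_rot: [[0.01, -0.994, -0.11], [-0.003, -0.11, 0.994], [-1.0, -0.01, -0.004]]
contact_force: [-6.3, -1.2, 3.0]
grip_width: 0.698
```

>>> {"fn": "jog_arm", "kwargs": {
  "series": [
    [0.7,0,0,0,0,0.2],
    [0,0,0,0,0,0]
  ]
}}

```text
t: 27.85
tool_pos: [0.5096, -0.1938, 0.0497]
ee_rot: [[0.007, -0.994, -0.11], [-0.003, -0.11, 0.994], [-1.0, -0.007, -0.004]]
contact_force: [-6.0, -1.0, 4.4]
grip_width: 0.696
```

>>> {"fn": "jog_arm", "kwargs": {
  "series": [
    [0.7,0,0,0,0,0],
    [0,0,0,0,0,0]
  ]
}}

```text
t: 28.05
tool_pos: [0.5097, -0.1938, 0.0497]
ee_rot: [[0.007, -0.994, -0.11], [-0.003, -0.11, 0.994], [-1.0, -0.007, -0.004]]
contact_force: [-8.1, 1.0, 7.6]
grip_width: 0.696
```

Home on the floor (Fz rising, z 49.7 mm as expected). Release, rise and inspect.

>>> {"fn": "jog_arm", "kwargs": {
  "series": [
    [0,0,0,0,0,0],
    [0,0,0,0,0,0],
    [0,0,0,0,0,0],
    [0,0,0,0,0,0]
  ],
  "gripper": 1
}}

```text
t: 28.45
tool_pos: [0.5107, -0.1933, 0.0483]
ee_rot: [[0.009, -0.994, -0.111], [-0.003, -0.111, 0.994], [-1.0, -0.009, -0.004]]
contact_force: [1.2, 0.2, -0.9]
grip_width: 1.0
```

>>> {"fn": "jog_arm", "kwargs": {
  "series": [
    [-5,0,0,0,0,0],
    [-20,0,0,0,0,0],
    [-40,0,0,0,0,0],
    [-45,5,0,0,0,0],
    [-40,25,0,0,0,0],
    [-20,40,0,0,0,0],
    [0,20,0,0,0,0],
    [0,0,0,0,0,0]
  ]
}}

```text
t: 29.25
tool_pos: [0.4184, -0.2034, 0.2198]
ee_rot: [[0.012, -0.994, -0.109], [-0.005, -0.109, 0.994], [-1.0, -0.012, -0.006]]
contact_force: [0.9, -0.0, -0.1]
grip_width: 1.002
```

>>> {"fn": "jog_arm", "kwargs": {
  "series": [
    [0,0,20,0,0,0],
    [0,0,40,0,0,0],
    [0,0,40,0,0,0],
    [0,0,20,0,0,0],
    [0,0,0,0,0,0]
  ]
}}

```text
t: 29.75
tool_pos: [0.4066, -0.0813, 0.217]
ee_rot: [[0.009, -0.993, -0.114], [-0.002, -0.114, 0.993], [-1.0, -0.009, -0.003]]
contact_force: [0.3, -0.8, -0.3]
grip_width: 1.0
```

```bash
python3 - <<'E'
from h import *
p,d,c=grab('wrist','w12');topfaces(p,d,c)
q,d,c=grab('scene','s12');topfaces(q,d,c); b=cv2.cvtColor(q,cv2.COLOR_RGB2BGR)
cv2.imwrite('pics/c12.png',cv2.resize(b[100:280,150:330],None,fx=3.3,fy=3.3,interpolation=cv2.INTER_CUBIC))
t,d,c=grab('top','t12');topfaces(t,d,c)
s=ctrl.get_state();print(s['t'],s['tool_pos'],s['contact_force'])
E
```

```text
red [436, 377, 13, 33, 80] z 0.1015 c [586.2 115.6] size [ 3.4 41.5] ang 89.5
green [109, 274, 27, 25, 350] z 0.1004 c [ 497.2 -215.8] size [13.7 35.2] ang 50.9
green [164, 301, 20, 52, 458] z 0.0998 c [ 540.4 -164.9] size [57.8 17.1] ang 5.6
red [250, 189, 50, 40, 1016] z 0.1003 c [566.5  94.2] size [115.   67.6] ang 0.7
green [181, 132, 45, 34, 788] z 0.1004 c [ 554. -182.] size [116.1  72.9] ang 5.5
red [253, 159, 24, 42, 855] z 0.1007 c [558.1  85.6] size [103.3  57.2] ang 0.9
green [362, 165, 27, 40, 736] z 0.1012 c [ 546.1 -190.5] size [99.7 58. ] ang 7.1
29.9 [ 0.40657378 -0.08396024  0.21671996] [-0.48869803 -1.79347836 -0.69777568]
```

View pics/w12.png

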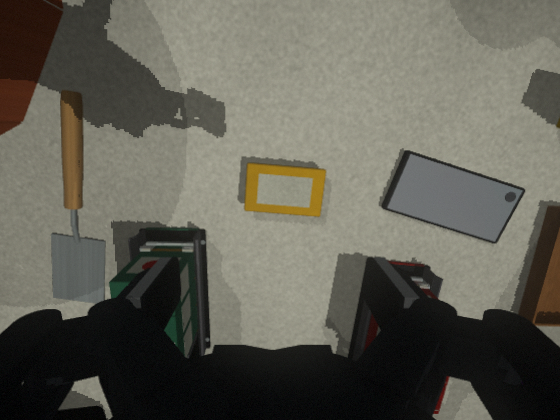

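View pics/c12.png

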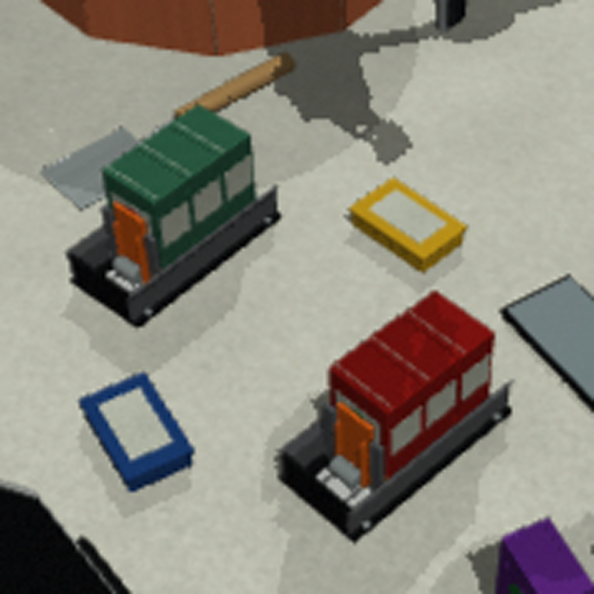

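View pics/t12.png

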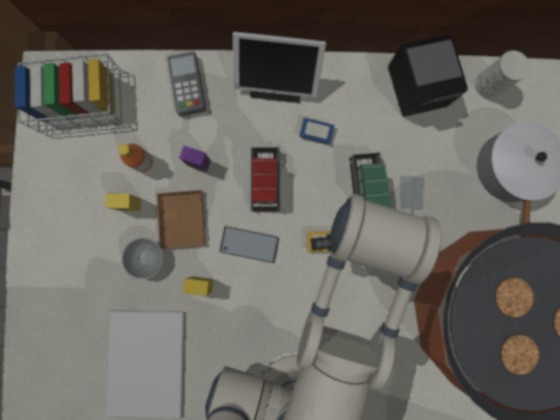

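Each lane now holds three upright cartons with level tops at about 0.100 m. They show at (275,209) for red and (203,149) for green in the scene view. The delivery tray is empty and nothing else has moved.

```bash
python3 -c "
from plant import ctrl
print(ctrl.sign_off())"
```

```text
the job is handed in; nothing more can be done
None
```

I topped up both trays, first the red carton and then the green one, and handed the job in at about 30 s.

**How each went in:** I felt for the row, pushed it back about 37.5 mm (mostly 5–8 N), and lowered the carton behind the lips. It met no upward resistance until the floor, where the force rose to about 8 N, and I let go there.

**Last checks:**
- In the scene and top views each lane shows three upright cartons in one block, with tops level at about 0.100 m, which fits a 95 mm carton standing on the lane floor.
- The delivery tray is empty, the other objects look unmoved, and the arm was clear of everything at sign-off.

**Where readings disagreed:** the top camera placed things about 2 mm lower in y than the wrist camera. I went by the wrist view, measuring the held carton and the tray in the same picture. In my last wrist picture the fingers hid part of both front cartons, so the final check rests on the scene and top views.

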